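# Unkey a denture flask and crack it open with a wedge

### The job

Open the denture flask: pull both cotter keys straight out sideways and lay them in the tray, the left key in the left pocket and the right key in the right one, as each is fitted to its own post. Then rest the nose of the steel wedge on the ledge at the front of the flask and slide it into the slot under the upper half until that half's front edge just lifts off, about 4 mm and never more than 8, so that the mould does not break. Finish still gripping the wedge, which bears on the ledge and alone carries the front edge, with the gripper off the flask and the other things left alone.

Things in the scene. Friction and masses are not known exactly. Their poses are not given: they have to be found in the camera images.
- pry_ledge (a point): Middle of the front rim of the flask's fixed lower half, in the parting plane, 36 mm above the bench. x points into the flask (the way to push the wedge), y to the flask's left, z up. A flat ledge 34 mm wide, level with this point, stands out 15 mm towards -x. From here the slot under the upper half runs along +x above the flat top of the lower half: 30 mm wide, 4 mm high, 40 mm deep.
- cover_lip (a point): Middle of the front lower edge of the upper half, axes as pry_ledge. It coincides with pry_ledge while the flask is shut, so its height above pry_ledge is the gap. The slot's mouth has a rounded lip (radius 3 mm), on which the wedge's slope bears 3 mm inside this point.
- flask_base: The fixed lower half of the flask (bright metal rounded box, 98 mm deep, 102 mm wide) in a low cradle; origin on the bench under its centre, 49 mm along +x of pry_ledge, same axes. A slotted steel post stands 62 mm to either side of the centre (y), its top 62 mm above the bench.
- flask_cover: The loose upper half, 0.4 to 0.7 kg, round plaster plug in its lid, top 66 mm above the bench. Its ears sit over the posts with 1.5 mm play. Origin: middle of its underside. Wedged up at the front, it tips about its far edge. With the keys in it cannot rise more than 2 mm.
- key_left_center (a point): Centre of the left cotter key, 15 mm above its underside. Key: 44 mm long along y, 10 mm wide, 30 mm high; a steel blade 8 x 8 mm along its foot and at the +y end an upright black ribbed grip 10 x 10 mm, 30 mm high, its axis 17 mm along +y from here. At the start the blade lies in the slot of the left post (1 mm side play), underside 46 mm above the bench, +y outwards.
- key_left: The left key, 30 g; origin under its centre, axes as key_left_center. Drawn 22 mm along its own +y (level, away from the flask) it is free of the post.
- key_right_center (a point): Centre of the right cotter key, 15 mm above its underside; the same shape and height as the left key. Its own +y, where the grip stands, points outwards to the flask's right.
- key_right: The right key, 30 g; origin under its centre, axes as key_right_center. Drawn 22 mm along its own +y it is free of the post.
- pocket_left (a point): Middle of the floor of the tray's left pocket (one dot on the front strip), 3 mm above the bench; 60 x 60 mm inside, walls 3 mm thick, 8 mm above the floor. Axes: x away from the robot, y left along the tray, z up. The grey tray is fixed and stands to the left or the right of the flask.
- pocket_right (a point): Middle of the floor of the tray's right pocket (two dots), 63 mm along -y from pocket_left; same size and axes.
- wedge_grip (a point): Centre of the wedge's tail, 15 mm above its underside: a steel block 36 mm long, 20 mm wide, 30 mm high with ribbed sides, gripped across its width (y). The nose begins 18 mm along +x from here: 48 mm long, 20 mm wide, flat beneath, 14 mm thick at the tail and sloping evenly to 2 mm at the tip, 66 mm from here.
- wedge_tip (a point): Tip of the wedge's nose at its underside; axes as wedge_grip.
- wedge: The loose steel wedge, 84 mm long, 0.1 kg, lying flat on the bench on the other side of the flask from the tray; origin under its middle, nose to +x.
- arch_model: White plaster arch model at the back, 59 x 62 x 31 mm; leave alone. Origin under its centre.
- bowl: Green mixing bowl at the back, 68 mm across, 36 mm high; leave alone. Origin under its centre.
- dish: Clear faceted dish at the back, 32 mm across, 26 mm high; leave alone. Origin under its centre.
Things that resemble listed ones, but are neither listed nor needed, are in the scene too. What is shaped like the wedge but turquoise is not meant.

How it is judged (in metres and radians):
On the way:
1. both keys lie released in their own pockets of the tray (x of key_left_center in the frame of pocket_left between -0.026 and 0.026 m and y of key_left_center in the frame of pocket_left between -0.026 and 0.026 m and z of key_left_center in the frame of pocket_left below 0.02 m and contact force between the fingers and key_left below 0.1 N and x of key_right_center in the frame of pocket_right between -0.026 and 0.026 m and y of key_right_center in the frame of pocket_right between -0.026 and 0.026 m and z of key_right_center in the frame of pocket_right below 0.02 m and contact force between the fingers and key_right below 0.1 N), for 0.2 s.
At the end, for the whole second after the job is handed in: Still gripped, the wedge bears on both halves (0.8 N on the upper, 0.3 N on the lower), its tip in the slot within 13 mm of the middle; the upper half's front edge is still, 2 to 6 mm up, on its posts and clear of the robot; each key lies released in its own pocket, within 26 mm of the middle (all of step 1 and z of cover_lip in the frame of pry_ledge between 0.002 and 0.006 m and x of wedge_tip in the frame of pry_ledge above 0.005 m and y of wedge_tip in the frame of pry_ledge between -0.013 and 0.013 m and contact force between wedge and flask_cover above 0.8 N and contact force between wedge and flask_base above 0.3 N and contact force between the fingers and wedge above 1 N and contact force between each of the fingers, the arm and flask_base below 0.2 N and contact force between each of the fingers, the arm and flask_cover below 0.2 N and horizontal distance between flask_cover and flask_base below 0.006 m and angle between flask_cover's own z axis and vertical below 0.12 rad and linear speed of each of flask_cover, wedge below 0.01 m/s); the arm keeps its last pose, push and grip.
It fails at once if the front edge of the upper half is raised by more than 8 mm (z of cover_lip in the frame of pry_ledge above 0.008 m).
It fails at once if the arch model is pushed more than 20 mm (distance of arch_model from where it was at the start of the episode above 0.02 m).
It fails at once if the mixing bowl is pushed more than 20 mm (distance of bowl from where it was at the start of the episode above 0.02 m).
It fails at once if the dish is pushed more than 20 mm (distance of dish from where it was at the start of the episode above 0.02 m).
It also fails if it takes over 61 s, if anything falls off the work surface, if the arm or the gripper's body presses on something with over 40 N, if the wrist force passes 120 N, or if a joint passes its speed limit or range.

### The arm

A 6-joint arm with a two-finger parallel gripper is mounted at the origin on a cart in front of the work surface, level with it; the furniture and walls round the work are solid. World frame = base frame: x ahead of the robot, y to its left, z up, the work surface at z = 0. Lengths are in m, angles in degrees, forces in N, time in s.
With the tool pointing down it reaches from about 0.25 to 0.725 m from the base axis. Payload 9.7 kg.
Tool frame: the origin (TCP) lies midway between the tips of the shut fingers; the grasp point (between the pads) lies 19 mm behind it (bot.pinch_z is the distance from the TCP to the grasp point, in m); z points along the fingers, y is the direction in which the jaws open and shut (so a half turn about z gives the same grasp; the last joint's range is limited). The gripper opens to 85 mm and grips with 20 to 120 N. Pads are 22 mm wide; open, the fingers measure 114 mm over their backs; the gripper's body (76 mm by 85 mm) begins 54 mm behind the grasp point. The pads swing forward as they close: fully open they stand 13 mm farther back than shut.
Start: joints at [75.229, 4.979, 10.078, 95.1, 0, 90], TCP at [0.14, 0.532, 0.202] pointing down, gripper open.
Joint ranges: [-179.16, 179.16], [-48.56, 103.87], [-65.8, 70.77], [-126.05, 130.52], [-82.76, 87.17], [-180, 180]. Speed limits (degrees/s): [127.2, 127.2, 147.25, 180, 180, 180].

### API

Orientations are given as [roll, pitch, yaw] about the fixed x, y, z axes, in that order (R = Rz(yaw) Ry(pitch) Rx(roll)).
In Python, from workcell import bot, imaging gives the robot as it stands.
- The arm moves only by the tool servo_tool, never from a script. Its argument "moves" is a list that holds one entry, the list of rows, each a list of 7 numbers: the turn, a rotation vector about the tool's x, y, z in rad, then the shift along the tool's x, y, z in cm, then the finger opening in cm, from 0 to 8.54. A call has 1 to 12 rows; each row shifts and turns the pose as measured when the row begins, along the tool's axes as they then stand; what a row does not reach is not made up. A row lasts 1/12 s, in which the tool goes at most 41.7 mm and 7.16 degrees, less where a joint would pass 70% of its speed; a pose out of reach is approached as far as the arm can. A call is refused whole if a number of a shift passes 4.17 or a number of a turn 0.125, either way. A call with a gripper value outside its range is refused whole. The fingers move at their own pace and stop on an object; "force" is the grip in N (left out, the last holds). Time passes only in rows, so rows that do not move let the fingers close. It gives the time, the measured TCP pose, the force and the opening at its end, in the units of the state.
- bot.get_obs(): the state, without advancing time (a new reading comes with each control period).
- imaging.camera(name): name is "scene" or "top" or "wrist"; returns the picture (420x560x3 uint8, blue, green, red); there is no depth.
- imaging.calibration(name): a dict with "fx", "fy", "cx", "cy" (pixels), "camera_from_world" (4x4, takes a point from world to camera coordinates). Camera axes: x right, y down, z forward; pixel columns grow to the right and rows downward; lengths in m; the calibration is good to about 2 mm. A picture is of the moment at which its call begins: read the wrist's pose just before it. calibration takes no time and is no camera call; for the wrist camera it gives the pose at the moment of the call.
- bot.job_done(): hands the job in, once; it reports no verdict.
The state is a dict: "time": time; "q": joint angles; "qd": joint speeds; "joint_efforts": joint torques, N m; "ee_pos": TCP position; "tcp_rot": TCP orientation; "wrist_force": force on the tool from outside, world axes, zero at the start; "torque": the same for the moment, N m; "opening": finger opening in m.
Only numpy, scipy, OpenCV 4.12 (cv2) and the standard library are available. Lean on these libraries where they do the work, as an engineer would, in place of code of your own. Each camera call takes 0.05 s, during which the arm holds its last target.

## Working session

There is one attempt and no reset: what is moved stays moved. The work goes in short steps, Python scripts to look and compute and a tool call to move; the robot and the scene stay as the last step left them, time stands still between calls to the robot, and variables do not carry over. Pictures are saved under pics/ and viewed, and the job is handed in when it is done.

Besides the shell and the picture viewer there is one more tool, called after "Call:" as name(argument=value, ...), one argument or row to a line, values as JSON. servo_tool: Moves the arm, as the interface text tells. Its arguments: {"type":"object","properties":{"moves":{"type":"array","items":{"type":"array","items":{"type":"array","items":{"type":"number"}}}},"force":{"type":"number"}},"required":["moves"]}

```bash
ls; mkdir -p pics; python3 - <<'E'
from workcell import bot, imaging
import cv2
print(bot.get_obs(), bot.pinch_z)
for n in ["scene","top","wrist"]:
    cv2.imwrite(f"pics/{n}0.png", imaging.camera(n)); c=imaging.calibration(n); print(n,c)
E
```

```text
pics
{'time': 0.0, 'q': array([7.52301364e+01, 5.01187354e+00, 1.00335624e+01, 9.50986449e+01,
       2.30048614e-04, 8.99995342e+01]), 'qd': array([-0.08406362,  0.10010672, -0.06141724,  0.0971569 , -0.02279401,
       -0.00678976]), 'joint_efforts': array([-9.33940682e-04, -5.20389676e+01,  4.64805579e+01,  1.61832094e-02,
       -1.56070757e-05, -2.63290156e-05]), 'ee_pos': array([0.14014636, 0.53156955, 0.20136768]), 'tcp_rot': array([-1.79923044e+02, -2.30673996e-04,  1.65230602e+02]), 'wrist_force': array([-0.19587065,  0.02213471, -0.41659236]), 'torque': array([ 0.00475175, -0.05352266, -0.02234661]), 'opening': 0.08546851521352962} 0.0187
scene {'fx': 404.73405959794815, 'fy': 404.73405959794815, 'cx': 276.50694973968984, 'cy': 215.50394263876942, 'camera_from_world': array([[ 0.81623171, -0.57771811, -0.0027544 , -0.41533837],
       [-0.33130942, -0.46417562, -0.82144693,  0.29589262],
       [ 0.47328624,  0.67140359, -0.57027831,  0.65159218],
       [ 0.        ,  0.        ,  0.        ,  1.        ]])}
top {'fx': 444.8634490033581, 'fy': 444.8634490033581, 'cx': 281.8914137304587, 'cy': 215.9005107829138, 'camera_from_world': array([[-0.00595298, -0.99993394,  0.00983226,  0.06547652],
       [-0.99625594,  0.00508247, -0.08630339,  0.57731079],
       [ 0.08624772, -0.01030921, -0.99622038,  1.08608707],
       [ 0.        ,  0.        ,  0.        ,  1.        ]])}
wrist {'fx': 319.7452439178677, 'fy': 319.7452439178677, 'cx': 276.373731044469, 'cy': 210.67466054800119, 'camera_from_world': array([[ 0.25477085,  0.9669979 , -0.00262232, -0.54939036],
       [ 0.93366505, -0.24528107,  0.26097275, -0.03460903],
       [ 0.25171689, -0.06893662, -0.96534261,  0.38035062],
       [ 0.        ,  0.        ,  0.        ,  1.        ]])}
```

View pics/scene0.png

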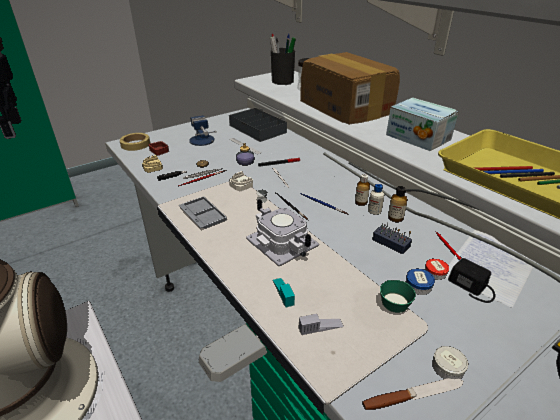

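View pics/top0.png

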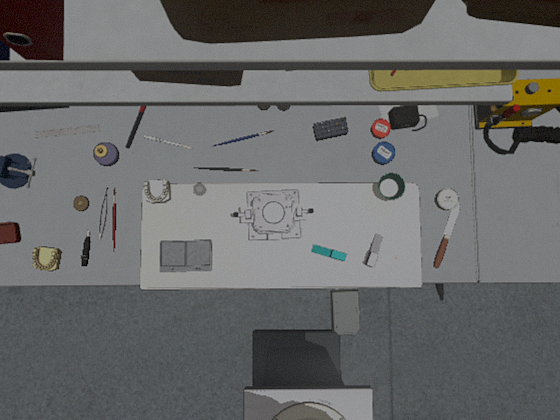

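View pics/wrist0.png

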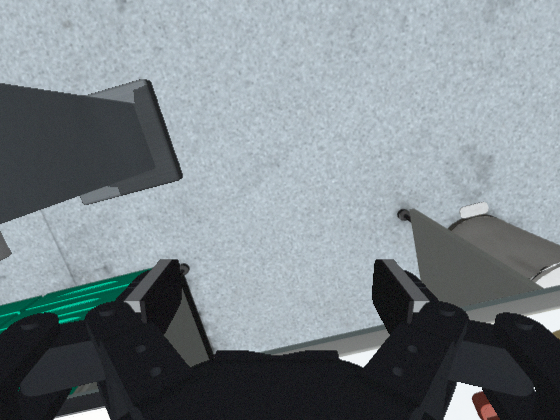

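The scene view shows the tray to the left of the flask, at (203,212). The flask is at (285,232), the turquoise decoy at (285,292) and the steel wedge at (322,324). In the top view the steel wedge is at (373,250) and the turquoise one at (328,253); the steel one fits the description. I'll enlarge both areas.

```bash
python3 - <<'E'
import cv2
t=cv2.imread("pics/top0.png"); s=cv2.imread("pics/scene0.png")
cv2.imwrite("pics/t1.png",cv2.resize(t[175:280,225:395],None,fx=4.7,fy=4.7,interpolation=cv2.INTER_CUBIC))
cv2.imwrite("pics/t2.png",cv2.resize(t[225:285,140:230],None,fx=7,fy=7,interpolation=cv2.INTER_CUBIC))
cv2.imwrite("pics/s1.png",cv2.resize(s[180:340,230:350],None,fx=3.7,fy=3.7,interpolation=cv2.INTER_CUBIC))
E
```

```text
(no output)
```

View pics/t1.png

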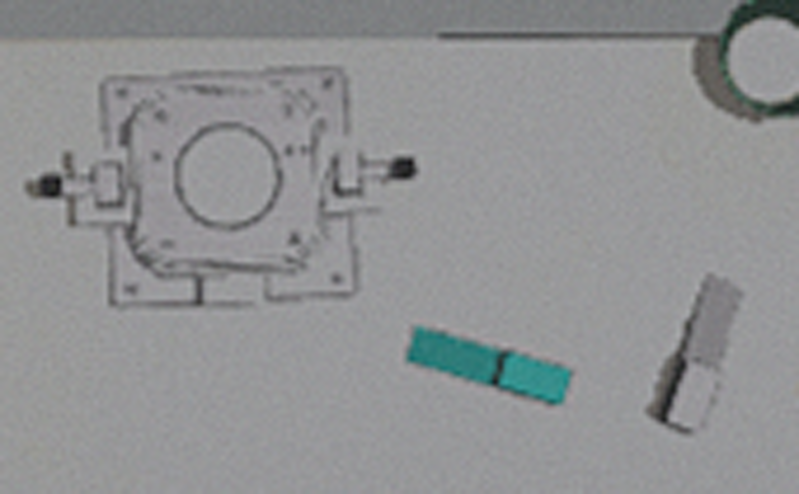

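View pics/t2.png

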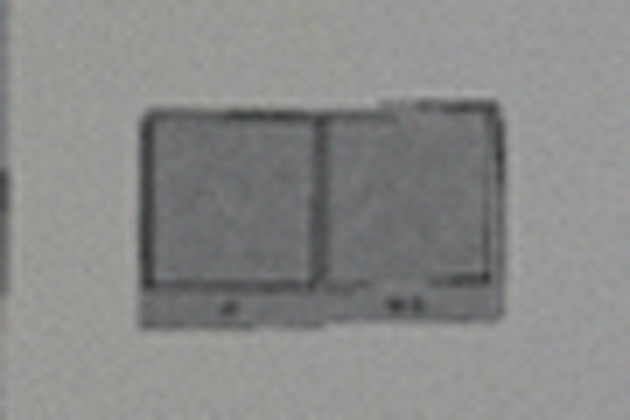

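View pics/s1.png

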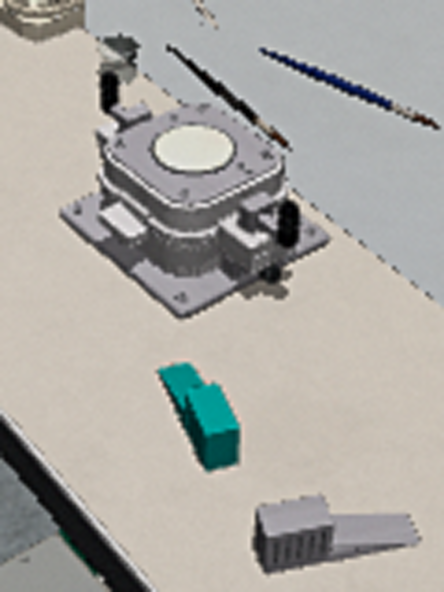

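The crops confirm it. The grey ribbed steel wedge is right of the turquoise one, with its nose pointing away from the robot. The tray's one-dot pocket is on the left. Next I'll take the first position estimates.

```bash
cat > h.py <<'E'
from workcell import bot, imaging
import numpy as np, cv2
from scipy.spatial.transform import Rotation as R
def ray(c,u,v):
    T=np.linalg.inv(c["camera_from_world"]); d=T[:3,:3]@np.array([(u-c["cx"])/c["fx"],(v-c["cy"])/c["fy"],1.]); return T[:3,3],d
def plane(c,u,v,z):
    o,d=ray(c,u,v); return o+d*(z-o[2])/d[2]
def proj(c,p):
    q=c["camera_from_world"]@np.append(p,1); return np.array([c["fx"]*q[0]/q[2]+c["cx"],c["fy"]*q[1]/q[2]+c["cy"]])
def tri(c1,a,c2,b):
    o1,d1=ray(c1,*a);o2,d2=ray(c2,*b)
    A=np.stack([d1,-d2],1);s=np.linalg.lstsq(A,o2-o1,rcond=None)[0]
    p,q=o1+d1*s[0],o2+d2*s[1]; return (p+q)/2,np.linalg.norm(p-q)
def state():
    o=bot.get_obs(); return o
def delta(target,yaw=None):
    "shift (cm) in tool axes to target TCP, and rotvec to be tool-down with given yaw"
    o=bot.get_obs(); Rm=R.from_euler('xyz',o['tcp_rot'],degrees=True)
    s=Rm.inv().apply(np.array(target)-o['ee_pos'])*100
    r=None
    if yaw is not None:
        r=(Rm.inv()*R.from_euler('xyz',[180,0,yaw],degrees=True)).as_rotvec()
    print('t',round(o['time'],2),'ee',o['ee_pos'].round(4),'rot',o['tcp_rot'].round(2),'F',o['wrist_force'].round(2),'op',round(o['opening'],4))
    print('shift cm',s.round(2),'rotvec',None if r is None else r.round(4))
    return s,r
def view(n,name,crop=None,f=1):
    c=imaging.calibration(n);im=imaging.camera(n)
    cv2.imwrite(f"pics/{name}_raw.png",im); np.save(f"pics/{name}.npy",c,allow_pickle=True)
    if crop: x0,x1,y0,y1=crop; im=im[y0:y1,x0:x1]
    cv2.imwrite(f"pics/{name}.png",cv2.resize(im,None,fx=f,fy=f,interpolation=cv2.INTER_CUBIC) if f!=1 else im)
def cal(name): return np.load(f"pics/{name}.npy",allow_pickle=True).item()
E
python3 - <<'E'
from h import *
c=imaging.calibration("top")
g=lambda x,y:(225+x/4.7,175+y/4.7)
for n,p,z in [("kl",(48,186),.076),("kr",(403,168),.076),("plug",(229,176),.066),("wtail",(693,397),.03),("wtip",(725,282),.002),("ledge",(232,298),.036)]:
    print(n,plane(c,*g(*p),z).round(4))
h=lambda x,y:(140+x/7,225+y/7)
for n,p in [("tl0",(145,110)),("mid_b",(320,112)),("mid_f",(318,287)),("rf",(495,283)),("br",(498,103)),("fl",(145,290))]: print(n,plane(c,*h(*p),.011).round(4))
E
```

```text
kl [0.577  0.1739 0.076 ]
kr [ 0.5852 -0.0061  0.076 ]
plug [0.5825 0.0823 0.066 ]
wtail [ 0.4681 -0.1606  0.03  ]
wtip [ 0.5296 -0.1854  0.002 ]
ledge [0.5212 0.0813 0.036 ]
tl0 [0.5179 0.3665 0.011 ]
mid_b [0.5168 0.3039 0.011 ]
mid_f [0.4545 0.3038 0.011 ]
rf [0.4555 0.2408 0.011 ]
br [0.5197 0.2402 0.011 ]
fl [0.4538 0.3654 0.011 ]
```

```bash
cat >> h.py <<'E'
def plan(target,yaw,n,op,per=12,settle=0):
    o=bot.get_obs(); Rm=R.from_euler('xyz',o['tcp_rot'],degrees=True); p=np.array(o['ee_pos'])
    Rt=R.from_euler('xyz',[180,0,yaw],degrees=True); rv=(Rm.inv()*Rt).as_rotvec(); st=(np.array(target)-p)/n
    print('t',round(o['time'],2),'ee',o['ee_pos'].round(4),'rot',o['tcp_rot'].round(2),'F',o['wrist_force'].round(2),'op',round(o['opening'],4),'q',o['q'].round(0))
    rows=[]
    for i in range(n):
        s=Rm.inv().apply(st)*100
        rows.append([*(rv/n).round(3),*s.round(2),op]); Rm=Rm*R.from_rotvec(rv/n)
    print(rows)
E
python3 - <<'E'
from h import *
o=state();c=imaging.calibration("wrist");T=np.linalg.inv(c["camera_from_world"])
Rm=R.from_euler('xyz',o['tcp_rot'],degrees=True)
print("cam in tool",Rm.inv().apply(T[:3,3]-o['ee_pos']).round(4)); print((Rm.as_matrix().T@T[:3,:3]).round(3))
plan([.56,.085,.24],92.6,12,8.5)
E
```

```text
cam in tool [ 0.066   0.0004 -0.1732]
[[ 0.    -0.965 -0.261]
 [ 1.     0.001 -0.002]
 [ 0.002 -0.261  0.965]]
t 0.15 ee [0.1402 0.5316 0.2016] rot [-179.94    0.    165.23] F [-0.19 -0.03 -0.47] op 0.0854 q [75.  5. 10. 95. -0. 90.]
[[np.float64(-0.0), np.float64(0.0), np.float64(0.106), np.float64(-4.33), np.float64(-2.71), np.float64(-0.32), 8.5], [np.float64(-0.0), np.float64(0.0), np.float64(0.106), np.float64(-4.59), np.float64(-2.24), np.float64(-0.32), 8.5], [np.float64(-0.0), np.float64(0.0), np.float64(0.106), np.float64(-4.8), np.float64(-1.74), np.float64(-0.32), 8.5], [np.float64(-0.0), np.float64(0.0), np.float64(0.106), np.float64(-4.96), np.float64(-1.22), np.float64(-0.32), 8.5], [np.float64(-0.0), np.float64(0.0), np.float64(0.106), np.float64(-5.06), np.float64(-0.69), np.float64(-0.32), 8.5], [np.float64(-0.0), np.float64(0.0), np.float64(0.106), np.float64(-5.11), np.float64(-0.16), np.float64(-0.32), 8.5], [np.float64(-0.0), np.float64(0.0), np.float64(0.106), np.float64(-5.09), np.float64(0.38), np.float64(-0.32), 8.5], [np.float64(-0.0), np.float64(0.0), np.float64(0.106), np.float64(-5.02), np.float64(0.92), np.float64(-0.32), 8.5], [np.float64(-0.0), np.float64(0.0), np.float64(0.106), np.float64(-4.9), np.float64(1.44), np.float64(-0.32), 8.5], [np.float64(-0.0), np.float64(0.0), np.float64(0.106), np.float64(-4.72), np.float64(1.95), np.float64(-0.32), 8.5], [np.float64(-0.0), np.float64(0.0), np.float64(0.106), np.float64(-4.49), np.float64(2.44), np.float64(-0.32), 8.5], [np.float64(-0.0), np.float64(0.0), np.float64(0.106), np.float64(-4.21), np.float64(2.9), np.float64(-0.32), 8.5]]
```

```bash
sed -i 's/rows.append(\[\*(rv\/n).round(3),\*s.round(2),op\])/rows.append([float(x) for x in [*(rv\/n).round(3),*s.round(2),op]])/' h.py; python3 - <<'E'
from h import *
plan([.52,.17,.24],92.6,16,6)
E
```

```text
t 0.15 ee [0.1402 0.5316 0.2016] rot [-179.94    0.    165.23] F [-0.19 -0.03 -0.47] op 0.0854 q [75.  5. 10. 95. -0. 90.]
[[-0.0, 0.0, 0.079, -2.87, -1.58, -0.24, 6.0], [-0.0, 0.0, 0.079, -2.99, -1.35, -0.24, 6.0], [-0.0, 0.0, 0.079, -3.09, -1.11, -0.24, 6.0], [-0.0, 0.0, 0.079, -3.16, -0.86, -0.24, 6.0], [-0.0, 0.0, 0.079, -3.22, -0.61, -0.24, 6.0], [-0.0, 0.0, 0.079, -3.26, -0.35, -0.24, 6.0], [-0.0, 0.0, 0.079, -3.28, -0.09, -0.24, 6.0], [-0.0, 0.0, 0.079, -3.27, 0.17, -0.24, 6.0], [-0.0, 0.0, 0.079, -3.25, 0.43, -0.24, 6.0], [-0.0, 0.0, 0.079, -3.21, 0.68, -0.24, 6.0], [-0.0, 0.0, 0.079, -3.14, 0.93, -0.24, 6.0], [-0.0, 0.0, 0.079, -3.06, 1.18, -0.24, 6.0], [-0.0, 0.0, 0.079, -2.95, 1.42, -0.24, 6.0], [-0.0, 0.0, 0.079, -2.83, 1.65, -0.24, 6.0], [-0.0, 0.0, 0.079, -2.69, 1.87, -0.24, 6.0], [-0.0, 0.0, 0.079, -2.54, 2.07, -0.24, 6.0]]
```

Call:
servo_tool(
  moves=[
    [[0,0,0.08,-2.87,-1.58,-0.24,6],[0,0,0.08,-2.99,-1.35,-0.24,6],[0,0,0.08,-3.1,-1.1,-0.24,6],[0,0,0.08,-3.15,-0.86,-0.24,6],[0,0,0.08,-3.2,-0.6,-0.24,6],[0,0,0.08,-3.25,-0.35,-0.24,6],[0,0,0.08,-3.3,-0.1,-0.24,6],[0,0,0.08,-3.3,0.17,-0.24,6],[0,0,0.08,-3.25,0.43,-0.24,6],[0,0,0.08,-3.2,0.68,-0.24,6],[0,0,0.08,-3.15,0.93,-0.24,6],[0,0,0.08,-3.05,1.2,-0.24,6]],
  ],
)

```text
time: 1.15
ee_pos: [0.4264, 0.2452, 0.2271]
tcp_rot: [-179.7, 0.3, 108.3]
wrist_force: [1.0, 0.9, -0.5]
opening: 0.0598
```

```bash
python3 - <<'E'
from h import *
plan([.50,.15,.22],92.6,8,6)
E
```

```text
t 1.15 ee [0.4264 0.2452 0.2271] rot [-179.67    0.25  108.35] F [ 1.05  0.86 -0.52] op 0.0598 q [ 30.  -2.   6.  98.  -0. 102.]
[[-0.001, 0.001, 0.034, -1.42, 0.5, 0.09, 6.0], [-0.001, 0.001, 0.034, -1.4, 0.55, 0.09, 6.0], [-0.001, 0.001, 0.034, -1.38, 0.6, 0.09, 6.0], [-0.001, 0.001, 0.034, -1.36, 0.64, 0.09, 6.0], [-0.001, 0.001, 0.034, -1.34, 0.69, 0.09, 6.0], [-0.001, 0.001, 0.034, -1.31, 0.73, 0.09, 6.0], [-0.001, 0.001, 0.034, -1.29, 0.78, 0.09, 6.0], [-0.001, 0.001, 0.034, -1.26, 0.82, 0.09, 6.0]]
```

Call:
servo_tool(
  moves=[
    [[0,0,0.046,-1.9,0.7,0.1,6],[0,0,0.046,-1.9,0.7,0.1,6],[0,0,0.046,-1.9,0.85,0.1,6],[0,0,0.046,-1.8,0.9,0.1,6],[0,0,0.046,-1.8,1,0.1,6],[0,0,0.046,-1.75,1.05,0.1,6],[0,0,0,0,0,0,6],[0,0,0,0,0,0,6]],
  ],
)

```text
time: 1.82
ee_pos: [0.5053, 0.1354, 0.2191]
tcp_rot: [-179.6, 0.4, 91.0]
wrist_force: [-0.0, 0.9, 0.7]
opening: 0.06
```

```bash
python3 - <<'E'
from h import *
view("wrist","w1")
delta([.5,.15,.22],92.6)
E
```

```text
t 1.87 ee [0.5053 0.1356 0.2191] rot [-179.61    0.45   91.  ] F [ 0.72  0.98 -0.14] op 0.0602
shift cm [ 1.44 -0.5  -0.1 ] rotvec [-0.007   0.0078 -0.028 ]
```

View pics/w1.png

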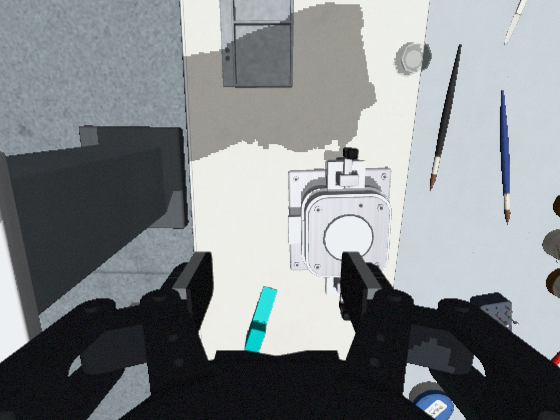

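The wrist view (up is +y, right is +x) shows the left key's black grip at (350,153), the plaster plug at (348,238), the ledge at about (294,225) and the two-dot pocket at (262,60).

```bash
python3 - <<'E'
import cv2
t=cv2.imread("pics/w1_raw.png")
cv2.imwrite("pics/w1c.png",cv2.resize(t[140:290,280:400],None,fx=4,fy=4,interpolation=cv2.INTER_CUBIC))
cv2.imwrite("pics/w1d.png",cv2.resize(t[0:100,210:310],None,fx=5,fy=5,interpolation=cv2.INTER_CUBIC))
E
```

```text
(no output)
```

View pics/w1c.png

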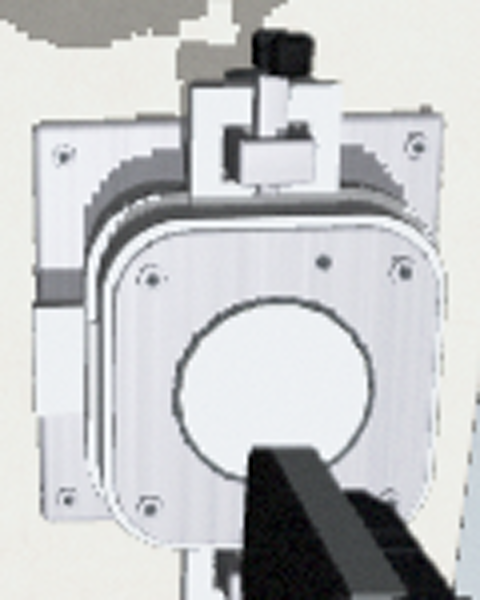

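View pics/w1d.png

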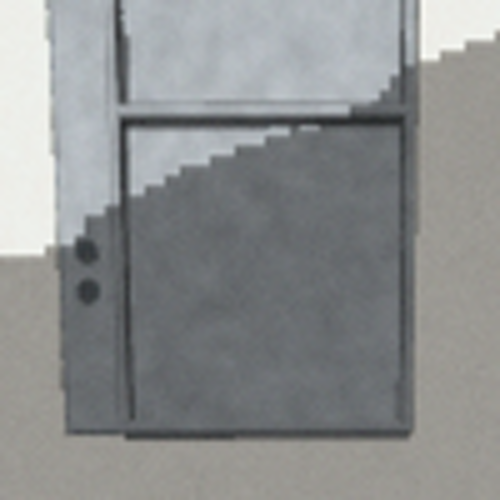

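```bash
python3 - <<'E'
from h import *
c=cal("w1")
g=lambda x,y:(280+x/4,140+y/4)
P=lambda n,p,z:print(n,plane(c,*g(*p),z).round(4))
P("kl top",(292,54),.076)
P("plug",(274,390),.066)
P("scrBL",(404,271),.066);P("scrFL",(152,277),.066);P("scrFR",(150,508),.066)
P("post top",(278,160),.062)
P("ledge o L",(33,304),.036);P("ledge o R",(36,414),.036);P("ledge rimR",(83,416),.036)
P("cradleBL",(437,113),.004);P("cradleFL",(37,122),.004);P("cradleFR",(42,518),.004)
h=lambda x,y:(210+x/5,y/5)
P2=lambda n,p,z:print(n,plane(c,*h(*p),z).round(4))
P2("walltop mid f",(118,110),.011);P2("mid b",(408,110),.011);P2("rb",(411,433),.011);P2("rf",(128,433),.011)
E
```

```text
kl top [0.5784 0.1739 0.076 ]
plug [0.5832 0.0831 0.066 ]
scrBL [0.6148 0.1171 0.066 ]
scrFL [0.5486 0.1142 0.066 ]
scrFR [0.5515 0.0476 0.066 ]
post top [0.5803 0.1453 0.062 ]
ledge o L [0.5185 0.0972 0.036 ]
ledge o R [0.5203 0.0631 0.036 ]
ledge rimR [0.5343 0.0627 0.036 ]
cradleBL [0.6404 0.1504 0.004 ]
cradleFL [0.5193 0.1454 0.004 ]
cradleFR [0.5247 0.0137 0.004 ]
walltop mid f [0.4556 0.3036 0.011 ]
mid b [0.5172 0.3046 0.011 ]
rb [0.5197 0.2404 0.011 ]
rf [0.4566 0.2394 0.011 ]
```

Two independent measurements of the pry_ledge point agree: the plug centre minus 49 mm gives (0.534, 0.081), and so do the ledge corners. The yaw is about 2.6°. The posts measure 62 mm from centre, as given. Now I'll go to the left key.

```bash
python3 - <<'E'
from h import *
plan([.5784,.1739,.10],92.6,8,4)
E
```

```text
t 1.87 ee [0.5053 0.1356 0.2191] rot [-179.61    0.45   91.  ] F [ 0.72  0.98 -0.14] op 0.0602 q [ 15.   2.   9.  97.  -0. 104.]
[[-0.001, 0.001, -0.003, 0.47, 0.93, 1.48, 4.0], [-0.001, 0.001, -0.003, 0.47, 0.93, 1.48, 4.0], [-0.001, 0.001, -0.003, 0.46, 0.93, 1.48, 4.0], [-0.001, 0.001, -0.003, 0.46, 0.93, 1.48, 4.0], [-0.001, 0.001, -0.003, 0.46, 0.93, 1.48, 4.0], [-0.001, 0.001, -0.003, 0.45, 0.93, 1.48, 4.0], [-0.001, 0.001, -0.003, 0.45, 0.93, 1.49, 4.0], [-0.001, 0.001, -0.003, 0.44, 0.93, 1.49, 4.0]]
```

Call:
servo_tool(
  moves=[
    [[-0.001,0.001,-0.003,0.47,0.93,1.45,4],[-0.001,0.001,-0.003,0.47,0.93,1.45,4],[-0.001,0.001,-0.003,0.47,0.93,1.45,4],[-0.001,0.001,-0.003,0.47,0.93,1.45,4],[-0.001,0.001,-0.003,0.47,0.93,1.45,4],[-0.001,0.001,-0.003,0.46,0.93,1.45,4],[-0.001,0.001,-0.003,0.45,0.93,1.45,4],[-0.001,0.001,-0.003,0.45,0.93,1.45,4],[0,0,0,0,0,0,4],[0,0,0,0,0,0,4]],
  ],
)

```text
time: 2.7
ee_pos: [0.5758, 0.1858, 0.1002]
tcp_rot: [179.8, -0.1, 93.5]
wrist_force: [-0.2, -1.0, 0.3]
opening: 0.04
```

```bash
python3 - <<'E'
from h import *
view("wrist","w2")
delta([.5784,.1739,.10],92.6)
E
```

```text
t 2.75 ee [0.5757 0.1857 0.1002] rot [ 1.7983e+02 -1.5000e-01  9.3490e+01] F [-1.13 -0.21 -0.1 ] op 0.0401
shift cm [-1.2   0.2   0.02] rotvec [ 0.0029 -0.0027  0.0155]
```

View pics/w2.png

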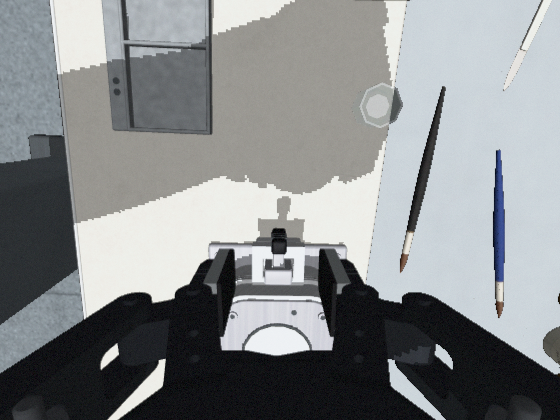

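```bash
python3 - <<'E'
from h import *
c=cal("w2")
print(proj(c,[.5784,.1739,.076]),proj(c,[.5784,.1739,.046]))
t=cv2.imread("pics/w2_raw.png")
cv2.imwrite("pics/w2c.png",cv2.resize(t[215:305,215:345],None,fx=5,fy=5,interpolation=cv2.INTER_CUBIC))
E
```

```text
[279.02160136 246.74329605] [278.58985538 232.00687953]
```

View pics/w2c.png

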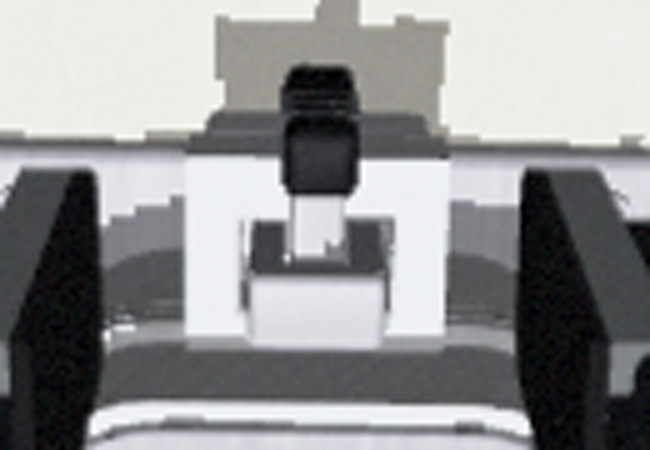

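The crop puts the grip's top at (279,246). My estimate projects to (279,247), so the position is confirmed. The crop also shows no obstacle beside it above the bracket. Descending.

Call:
servo_tool(
  moves=[
    [[0.001,-0.001,0.005,-0.4,0.07,0,4],[0.001,-0.001,0.005,-0.4,0.07,0,4],[0.001,-0.001,0.005,-0.3,0.05,0.5,4],[0,0,0,0,0,1.2,4],[0,0,0,0,0,1.2,4],[0,0,0,0,0,1.2,4],[0,0,0,0,0,0.5,4],[0,0,0,0,0,0,4]],
  ],
)

```text
time: 3.42
ee_pos: [0.5781, 0.1733, 0.0537]
tcp_rot: [179.7, -0.0, 92.5]
wrist_force: [0.1, 1.0, -0.2]
opening: 0.0402
```

```bash
python3 - <<'E'
from h import *
delta([.5784,.1739,.053],92.6)
E
```

```text
t 3.42 ee [0.5781 0.1733 0.0537] rot [ 1.7975e+02 -2.0000e-02  9.2540e+01] F [ 0.1   1.01 -0.16] op 0.0402
shift cm [0.06 0.03 0.07] rotvec [ 0.0044 -0.0004 -0.0011]
```

Call:
servo_tool(
  moves=[
    [[0,0,0,0.05,0.02,0.05,0.5],[0,0,0,0,0,0,0.5],[0,0,0,0,0,0,0.5],[0,0,0,0,0,0,0.5],[0,0,0,0,0,0,0.5],[0,0,0,0,0,0,0.5]],
  ],
  force=50,
)

```text
time: 3.92
ee_pos: [0.5783, 0.1741, 0.0532]
tcp_rot: [179.8, -0.0, 92.6]
wrist_force: [-0.2, -0.5, 0.6]
opening: 0.0051
```

```bash
python3 - <<'E'
from h import *
delta([.5784,.1739,.053],92.6)
E
```

```text
t 3.92 ee [0.5783 0.1741 0.0532] rot [ 1.7977e+02 -2.0000e-02  9.2560e+01] F [-0.16 -0.5   0.62] op 0.0051
shift cm [-0.02  0.01  0.02] rotvec [ 0.0041 -0.0004 -0.0007]
```

The fingers closed to 5 mm, less than the 10 mm grip, so I need to look.

```bash
python3 - <<'E'
from h import *
view("wrist","w3",(180,380,190,340),4)
view("scene","s3",(230,340,180,270),5)
E
```

```text
(no output)
```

View pics/w3.png

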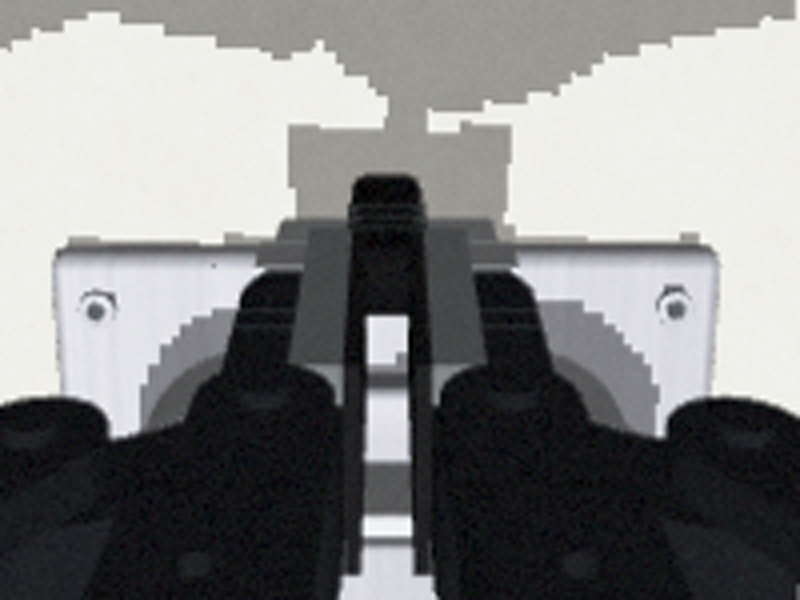

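View pics/s3.png

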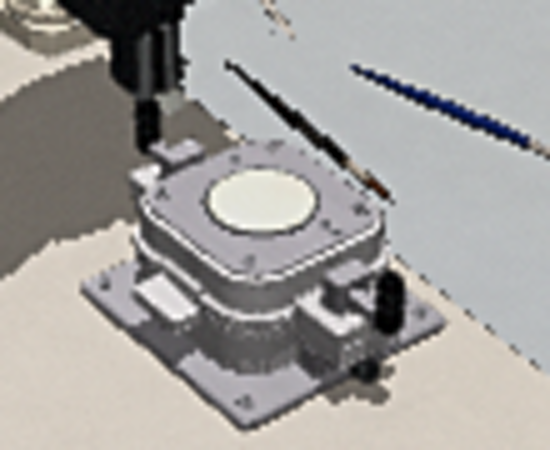

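Call:
servo_tool(
  moves=[
    [[0,0,0,0,0,0,0],[0,0,0,0,0,0,0],[0,0,0,0,0,0,0]],
  ],
  force=50,
)

```text
time: 4.27
ee_pos: [0.5784, 0.1742, 0.0535]
tcp_rot: [179.7, -0.0, 92.6]
wrist_force: [0.2, 0.2, 0.0]
opening: 0.0001
```

```bash
python3 - <<'E'
from h import *
view("wrist","w4",(180,380,190,340),4)
delta([.5784,.1739,.053],92.6)
E
```

```text
t 4.32 ee [0.5784 0.1741 0.0535] rot [ 1.7974e+02 -3.0000e-02  9.2550e+01] F [-0.15  0.37  0.2 ] op 0.0001
shift cm [-0.02 -0.01  0.05] rotvec [ 0.0046 -0.0005 -0.0008]
```

View pics/w4.png

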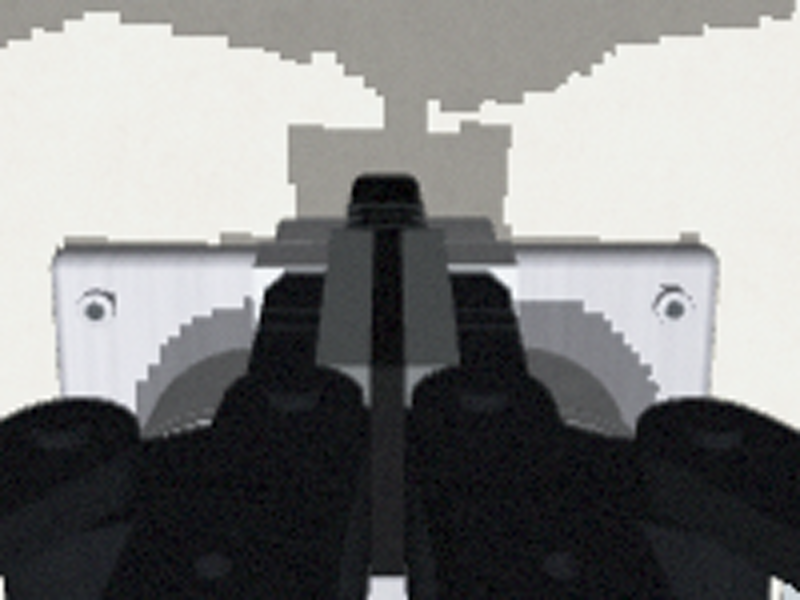

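```bash
python3 - <<'E'
from h import *
c=imaging.calibration("scene")
for n,p in [("tcp",[.5784,.1741,.0535]),("pinch",[.5784,.1741,.0722]),("keytop",[.5784,.1739,.076]),("keybot",[.5784,.1739,.046]),("plug",[.5832,.0831,.066])]:
    q=proj(c,np.array(p)); print(n,q.round(1),((q-[230,180])*5).round(0))
t=cv2.imread("pics/scene0.png")
cv2.imwrite("pics/s0k.png",cv2.resize(t[180:270,230:340],None,fx=5,fy=5,interpolation=cv2.INTER_CUBIC))
view("scene","s4",(230,340,150,270),5)
E
```

```text
tcp [258.9 207.3] [145. 137.]
pinch [258.7 201. ] [144. 105.]
keytop [258.7 199.7] [144.  99.]
keybot [259.  209.8] [145. 149.]
plug [281.9 219.7] [259. 199.]
```

View pics/s0k.png

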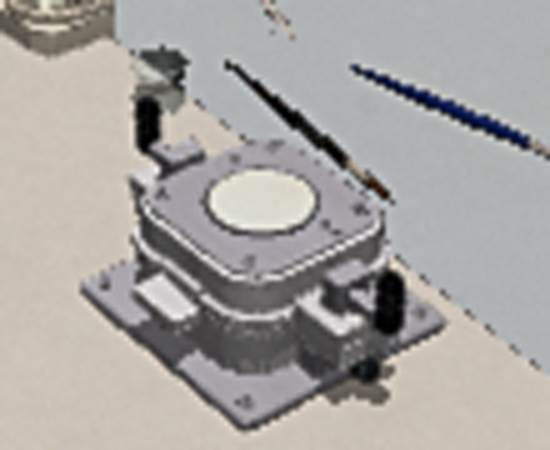

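View pics/s4.png

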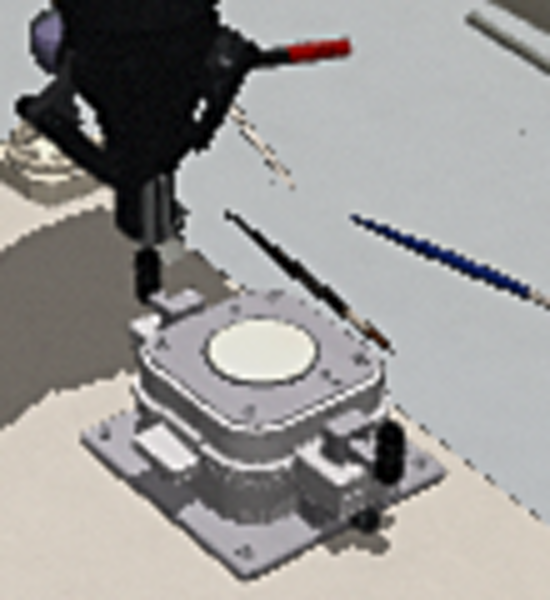

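The fingers shut without touching the key. Both views show the fingertips ending about at the key's top: scene (259,199), and wrist v≈247 where a tip at the TCP would be at ~225. So the real tips stand roughly 25 mm short of the nominal TCP. I'll open, go lower in small steps and watch the force.

Call:
servo_tool(
  moves=[
    [[0,0,0,0,0,0,4],[0,0,0,0,0,0,4],[0,0,0,0,0,0,4],[0,0,0,0,0,0,4],[0,0,0,0,0,0.3,4],[0,0,0,0,0,0.4,4],[0,0,0,0,0,0.4,4],[0,0,0,0,0,0.3,4],[0,0,0,0,0,0,4]],
  ],
)

```text
time: 5.12
ee_pos: [0.5784, 0.1741, 0.0377]
tcp_rot: [179.8, -0.0, 92.6]
wrist_force: [0.5, 0.4, -0.2]
opening: 0.0398
```

```bash
python3 - <<'E'
from h import *
view("wrist","w5",(180,380,190,340),4)
view("scene","s5",(230,340,150,270),5)
delta([.5784,.1739,.04],92.6)
E
```

```text
t 5.22 ee [0.5785 0.1742 0.0383] rot [ 1.7973e+02 -3.0000e-02  9.2560e+01] F [-0.19 -0.01 -0.07] op 0.0398
shift cm [-0.03 -0.01 -0.17] rotvec [ 0.0047 -0.0005 -0.0008]
```

View pics/w5.png

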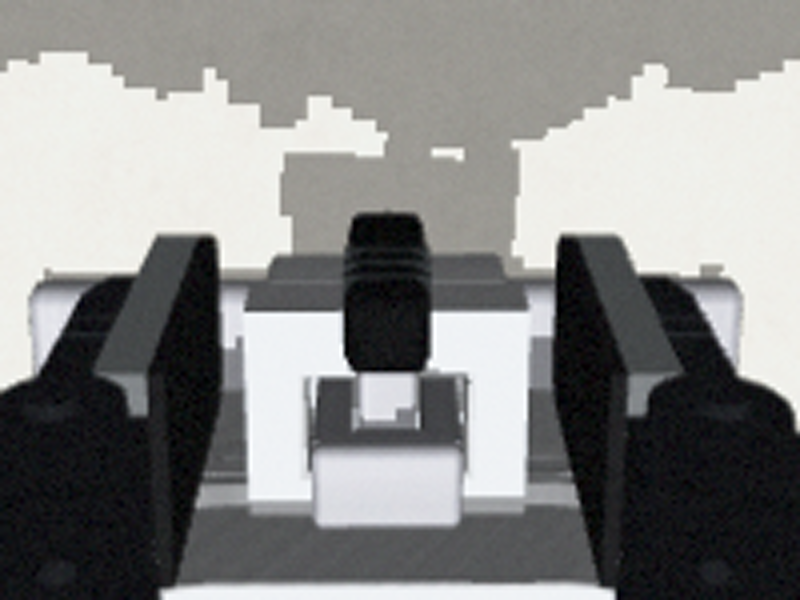

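View pics/s5.png

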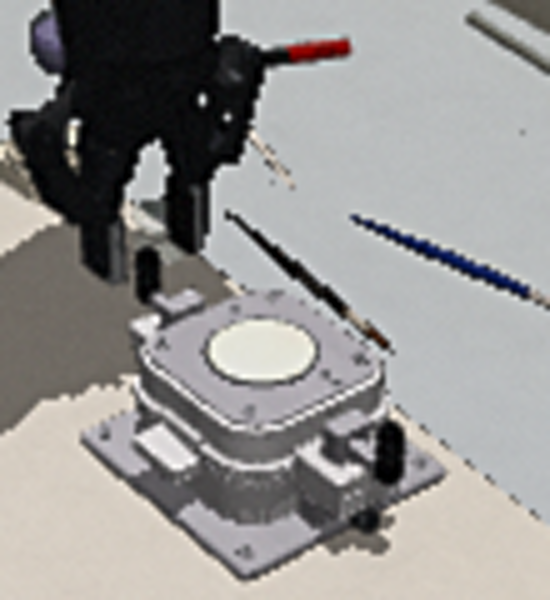

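The tips at opening 4 cm are at about z≈0.067 with TCP 0.038, in the scene at (253,206) and (269,199). The grip is centred between the pads, at 387 between 218 and 557 in the crop. I'll go down about 11 mm more and close.

Call:
servo_tool(
  moves=[
    [[0,0,0,0,0,0.4,4],[0,0,0,0,0,0.4,4],[0,0,0,0,0,0.3,4],[0,0,0,0,0,0,4],[0,0,0,0,0,0,0],[0,0,0,0,0,0,0],[0,0,0,0,0,0,0],[0,0,0,0,0,0,0],[0,0,0,0,0,0,0]],
  ],
  force=50,
)

```text
time: 5.97
ee_pos: [0.5789, 0.1743, 0.0267]
tcp_rot: [179.7, -0.0, 92.6]
wrist_force: [-0.2, -0.5, -0.7]
opening: 0.0083
```

```bash
python3 - <<'E'
from h import *
view("wrist","w6",(180,380,190,340),4)
plan([.5784-.0015,.1742+.032,.028],92.6,6,0)
E
```

```text
t 6.02 ee [0.5789 0.1743 0.0267] rot [ 1.7968e+02 -4.0000e-02  9.2550e+01] F [-0.39 -0.24 -0.28] op 0.0083 q [ 17.  12.  -1.  76.  -0. 104.]
[[0.001, -0.0, -0.0, 0.53, -0.01, -0.02, 0.0], [0.001, -0.0, -0.0, 0.53, -0.01, -0.02, 0.0], [0.001, -0.0, -0.0, 0.53, -0.01, -0.02, 0.0], [0.001, -0.0, -0.0, 0.53, -0.01, -0.02, 0.0], [0.001, -0.0, -0.0, 0.53, -0.01, -0.02, 0.0], [0.001, -0.0, -0.0, 0.53, -0.01, -0.02, 0.0]]
```

View pics/w6.png

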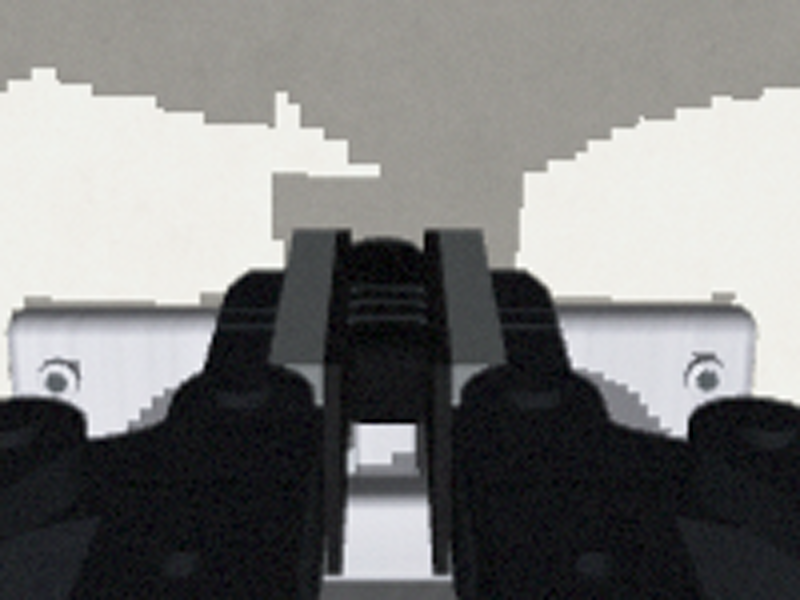

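The fingers stopped at 8.3 mm on the grip, so the key is held. Pulling it straight out.

Call:
servo_tool(
  moves=[
    [[0,0,0,0.4,0,0,0],[0,0,0,0.5,0,0,0],[0,0,0,0.6,0,0,0],[0,0,0,0.7,0,0,0],[0,0,0,0.7,0,0,0],[0,0,0,0.6,0,0,0],[0,0,0,0,0,0,0]],
  ],
)

```text
time: 6.6
ee_pos: [0.5772, 0.2135, 0.0269]
tcp_rot: [179.7, -0.1, 92.6]
wrist_force: [0.1, 0.4, 0.8]
opening: 0.0088
```

```bash
python3 - <<'E'
from h import *
view("wrist","w7",(180,380,190,340),4)
view("scene","s7",(220,340,150,270),5)
plan([.486,.352,.10],91.0,8,0)
E
```

```text
t 6.7 ee [0.5772 0.2126 0.0268] rot [ 1.7968e+02 -5.0000e-02  9.2540e+01] F [ 0.09 -0.24  0.37] op 0.0085 q [ 20.  14.   0.  77.  -0. 108.]
[[0.001, -0.0, 0.003, 1.79, -1.06, -0.92, 0.0], [0.001, -0.0, 0.003, 1.79, -1.06, -0.92, 0.0], [0.001, -0.0, 0.003, 1.78, -1.07, -0.92, 0.0], [0.001, -0.0, 0.003, 1.78, -1.08, -0.92, 0.0], [0.001, -0.0, 0.003, 1.78, -1.08, -0.92, 0.0], [0.001, -0.0, 0.003, 1.77, -1.09, -0.92, 0.0], [0.001, -0.0, 0.003, 1.77, -1.1, -0.92, 0.0], [0.001, -0.0, 0.003, 1.77, -1.1, -0.92, 0.0]]
```

View pics/w7.png

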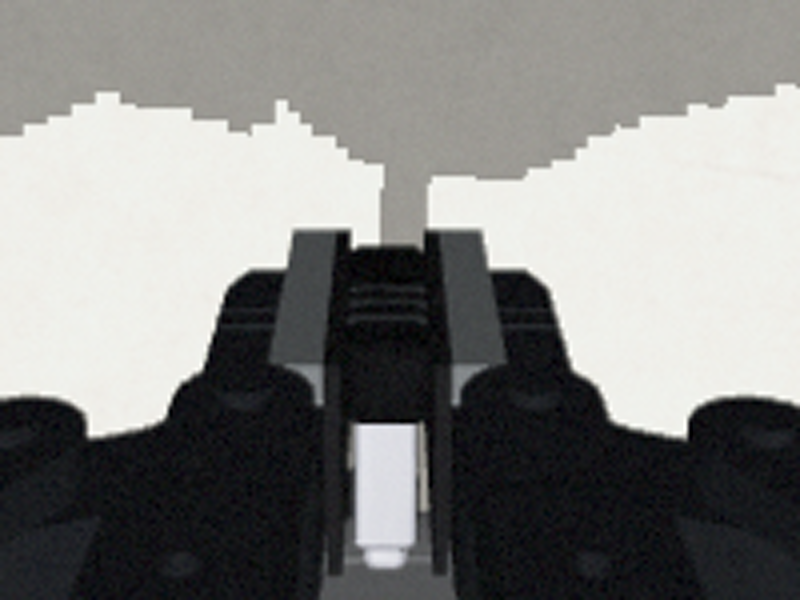

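View pics/s7.png

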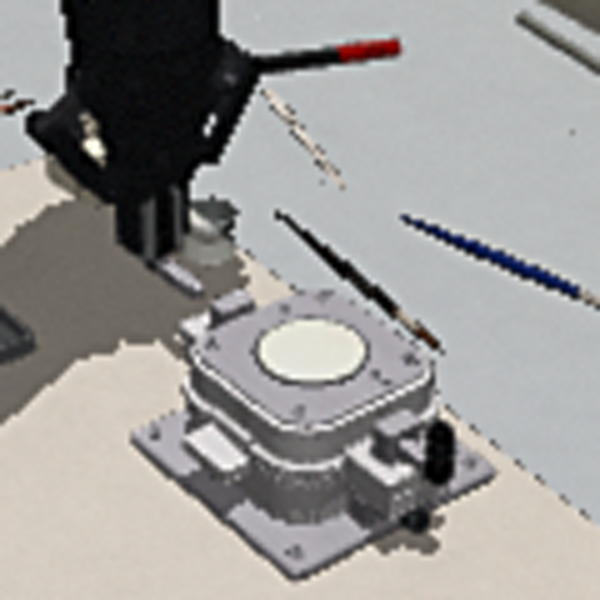

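The wrist view shows the key between the pads with its blade free, and in the scene view the slot is empty. I'll lift it and carry it to the left pocket.

Call:
servo_tool(
  moves=[
    [[0,0,0,0,0,-1.0,0],[0,0,0,0,0,-1.5,0],[0,0,0,1.7,-1.0,-1.2,0],[0,0,0,1.8,-1.1,0,0],[0,0,0,1.8,-1.1,0,0],[0,0,0,1.8,-1.1,0,0],[0,0,0,1.8,-1.1,0,0],[0,0,0,1.8,-1.1,0,0],[0,0,0,1.8,-1.1,0,0],[0,0,0,0,0,0,0]],
  ],
)

```text
time: 7.53
ee_pos: [0.4948, 0.3355, 0.0731]
tcp_rot: [179.4, -0.2, 92.1]
wrist_force: [0.4, -0.3, -0.3]
opening: 0.0084
```

```bash
python3 - <<'E'
from h import *
view("wrist","w8")
plan([.486,.352,.03],91.0,4,0)
E
```

```text
t 7.58 ee [0.4956 0.3345 0.0732] rot [ 1.794e+02 -1.300e-01  9.210e+01] F [-0.17  0.04 -0.3 ] op 0.0089 q [ 34.  10.   2.  81.  -0. 122.]
[[0.003, -0.001, 0.005, 0.44, -0.24, 1.08, 0.0], [0.003, -0.001, 0.005, 0.44, -0.24, 1.08, 0.0], [0.003, -0.001, 0.005, 0.44, -0.23, 1.08, 0.0], [0.003, -0.001, 0.005, 0.44, -0.23, 1.08, 0.0]]
```

View pics/w8.png

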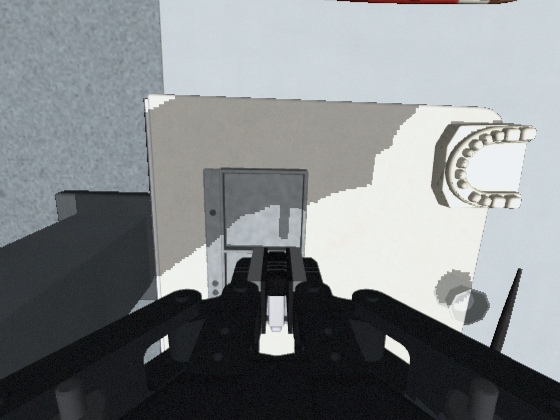

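The wrist view shows the one-dot pocket with wall corners at about (223,172), (306,170), (305,248) and (224,248). I'll check its centre.

```bash
python3 - <<'E'
from h import *
c=cal("w8")
P=np.array([plane(c,u,v,.011) for u,v in [(223,172),(306,170),(305,248),(224,248)]]);print(P.round(4),P.mean(0).round(4))
plan([.486,.352,.02],91.0,5,0)
E
```

```text
[[0.4549 0.3662 0.011 ]
 [0.516  0.3699 0.011 ]
 [0.519  0.3084 0.011 ]
 [0.4553 0.3063 0.011 ]] [0.4863 0.3377 0.011 ]
t 7.58 ee [0.4956 0.3345 0.0732] rot [ 1.794e+02 -1.300e-01  9.210e+01] F [-0.17  0.04 -0.3 ] op 0.0089 q [ 34.  10.   2.  81.  -0. 122.]
[[0.002, -0.0, 0.004, 0.35, -0.19, 1.06, 0.0], [0.002, -0.0, 0.004, 0.35, -0.19, 1.06, 0.0], [0.002, -0.0, 0.004, 0.35, -0.19, 1.06, 0.0], [0.002, -0.0, 0.004, 0.35, -0.19, 1.06, 0.0], [0.002, -0.0, 0.004, 0.35, -0.19, 1.06, 0.0]]
```

Call:
servo_tool(
  moves=[
    [[0.002,0,0.004,0.5,-0.3,0,0],[0.002,0,0.004,0.5,-0.3,0.3,0],[0.002,0,0.004,0.4,-0.25,1.3,0],[0.002,0,0.004,0,0,1.5,0],[0.002,0,0.004,0,0,1.5,0],[0,0,0,0,0,0.5,0],[0,0,0,0,0,0,0]],
  ],
)

```text
time: 8.17
ee_pos: [0.4882, 0.3471, 0.019]
tcp_rot: [180.0, -0.1, 90.6]
wrist_force: [-0.3, 0.1, -0.1]
opening: 0.0087
```

```bash
python3 - <<'E'
from h import *
view("wrist","w9",(150,400,140,350),3)
delta([.486,.351,-.014],91.0)
E
```

```text
t 8.22 ee [0.4881 0.3471 0.0193] rot [ 1.7996e+02 -1.4000e-01  9.0580e+01] F [ 0.25  0.35 -1.04] op 0.0089
shift cm [ 0.38 -0.21  3.33] rotvec [ 0.0007 -0.0024 -0.0074]
```

View pics/w9.png

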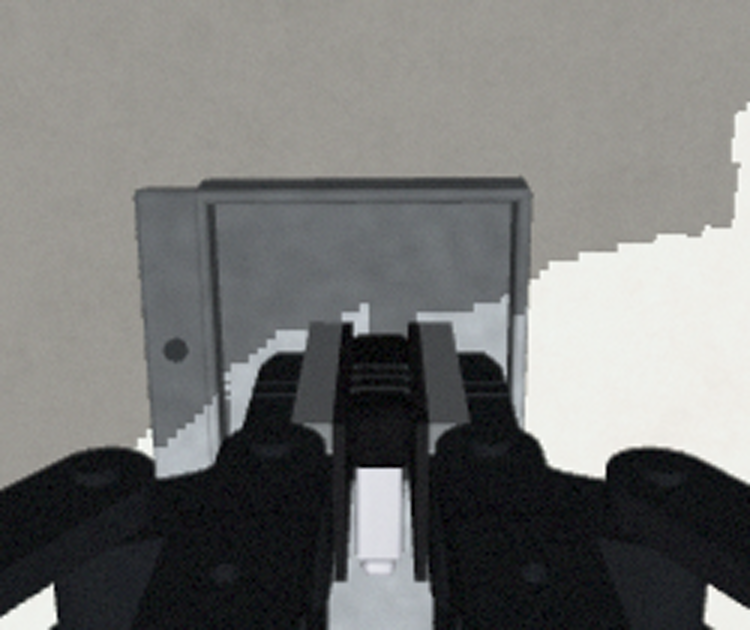

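The key is hanging inside the left pocket's outline. I'll lower it.

Call:
servo_tool(
  moves=[
    [[0,0,-0.003,0.2,-0.1,1.0,0],[0,0,-0.002,0.15,-0.1,1.0,0],[0,0,0,0,0,0.8,0],[0,0,0,0,0,0.2,0],[0,0,0,0,0,0,0]],
  ],
)

```text
time: 8.63
ee_pos: [0.4868, 0.3511, -0.0125]
tcp_rot: [179.9, -0.2, 90.9]
wrist_force: [0.6, -0.1, -0.2]
opening: 0.0089
```

```bash
python3 - <<'E'
from h import *
view("wrist","w10",(150,400,140,350),3)
delta([.486,.350,-.015],91.0)
E
```

```text
t 8.68 ee [ 0.4867  0.3511 -0.0124] rot [179.88  -0.19  90.85] F [ 0.31 -0.45 -0.25] op 0.0083
shift cm [-0.11 -0.08  0.26] rotvec [ 0.0022 -0.0034 -0.0026]
```

View pics/w10.png

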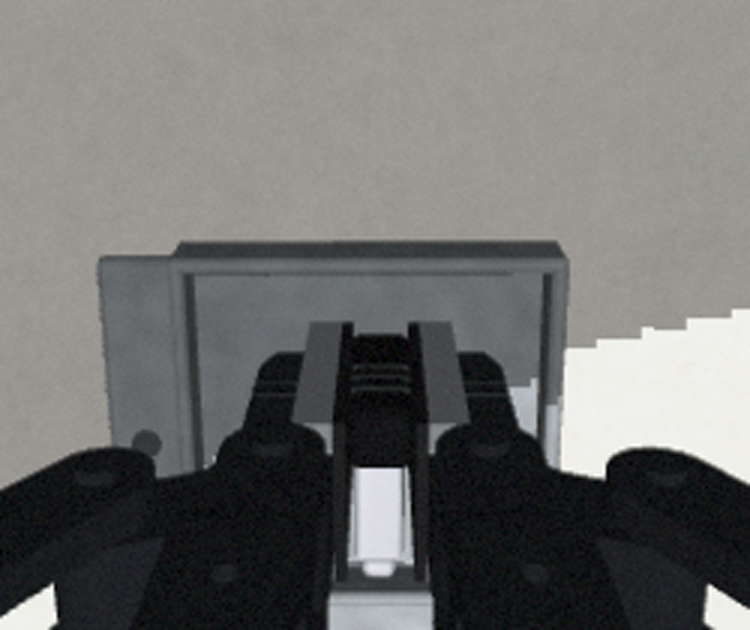

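Call:
servo_tool(
  moves=[
    [[0,0,0,0.05,0,0.15,0],[0,0,0,0,0,0.1,0],[0,0,0,0,0,0,0]],
  ],
)

```text
time: 8.93
ee_pos: [0.4872, 0.352, -0.0142]
tcp_rot: [179.8, -0.2, 90.9]
wrist_force: [-0.4, -0.1, 0.7]
opening: 0.0081
```

Call:
servo_tool(
  moves=[
    [[0,0,0,0,0,0.1,0],[0,0,0,0,0,0,2.2],[0,0,0,0,0,0,2.2],[0,0,0,0,0,0,2.2],[0,0,0,0,0,-1.0,2.2],[0,0,0,0,0,-2.0,2.2],[0,0,0,0,0,-3.0,4],[0,0,0,0,0,-4.0,4],[0,0,0,0,0,-3.0,4],[0,0,0,0,0,0,4]],
  ],
)

```text
time: 9.77
ee_pos: [0.4853, 0.3502, 0.1224]
tcp_rot: [179.9, -0.1, 90.8]
wrist_force: [1.4, 1.0, 1.1]
opening: 0.04
```

```bash
python3 - <<'E'
from h import *
view("wrist","w11",(130,430,110,335),2.6)
plan([.587,-.0072,.15],92.6,14,4)
E
```

```text
t 9.82 ee [0.485  0.3501 0.1203] rot [ 1.800e+02 -1.000e-01  9.084e+01] F [0.29 0.77 0.3 ] op 0.04 q [ 36.  11.   7.  87.   0. 125.]
[[0.0, -0.0, -0.002, -2.56, 0.69, -0.22, 4.0], [0.0, -0.0, -0.002, -2.56, 0.68, -0.22, 4.0], [0.0, -0.0, -0.002, -2.57, 0.68, -0.22, 4.0], [0.0, -0.0, -0.002, -2.57, 0.67, -0.22, 4.0], [0.0, -0.0, -0.002, -2.57, 0.67, -0.22, 4.0], [0.0, -0.0, -0.002, -2.57, 0.66, -0.22, 4.0], [0.0, -0.0, -0.002, -2.57, 0.66, -0.22, 4.0], [0.0, -0.0, -0.002, -2.57, 0.65, -0.21, 4.0], [0.0, -0.0, -0.002, -2.57, 0.65, -0.21, 4.0], [0.0, -0.0, -0.002, -2.58, 0.64, -0.21, 4.0], [0.0, -0.0, -0.002, -2.58, 0.63, -0.21, 4.0], [0.0, -0.0, -0.002, -2.58, 0.63, -0.21, 4.0], [0.0, -0.0, -0.002, -2.58, 0.62, -0.21, 4.0], [0.0, -0.0, -0.002, -2.58, 0.62, -0.21, 4.0]]
```

View pics/w11.png

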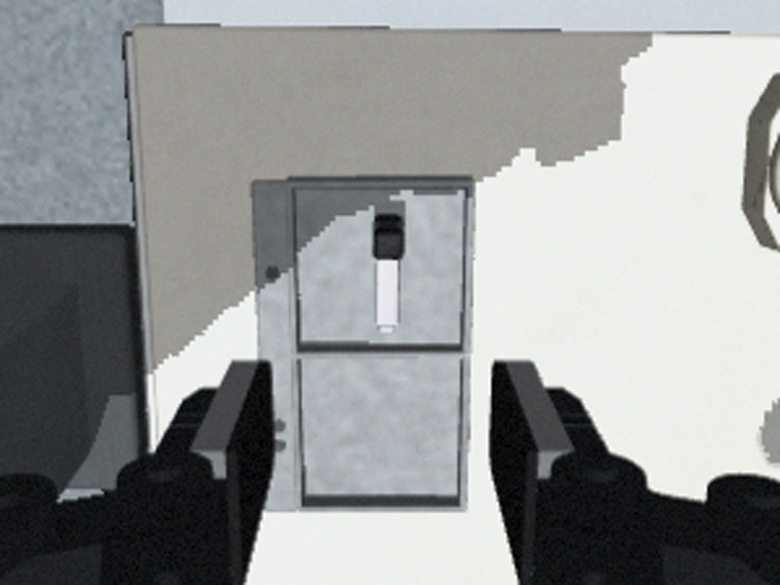

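The left key is standing upright and centred in the one-dot pocket. Now the right key.

Call:
servo_tool(
  moves=[
    [[0,0,-0.002,-2.8,0.75,-0.2,4],[0,0,-0.002,-2.8,0.75,-0.2,4],[0,0,-0.002,-2.8,0.75,-0.2,4],[0,0,-0.002,-2.8,0.75,-0.2,4],[0,0,-0.002,-2.8,0.75,0,4],[0,0,-0.002,-2.8,0.7,0,4],[0,0,-0.002,-2.8,0.7,0,4],[0,0,-0.002,-2.8,0.7,0,4],[0,0,-0.002,-2.8,0.7,0,4],[0,0,-0.002,-2.8,0.7,0,4],[0,0,-0.002,-2.5,0.6,0,4],[0,0,0,-1.5,0.4,0,4]],
  ],
)

```text
time: 10.82
ee_pos: [0.5752, 0.0211, 0.1207]
tcp_rot: [-179.5, -0.1, 92.6]
wrist_force: [0.3, 0.3, -0.3]
opening: 0.0401
```

```bash
python3 - <<'E'
from h import *
plan([.587,-.0072,.11],92.6,5,4)
E
```

```text
t 10.82 ee [0.5752 0.0211 0.1207] rot [-1.7954e+02 -8.0000e-02  9.2600e+01] F [ 0.33  0.34 -0.34] op 0.0401 q [ 2.  8.  4. 87.  0. 89.]
[[-0.002, -0.0, 0.0, -0.58, 0.21, 0.21, 4.0], [-0.002, -0.0, 0.0, -0.58, 0.21, 0.21, 4.0], [-0.002, -0.0, 0.0, -0.58, 0.21, 0.21, 4.0], [-0.002, -0.0, 0.0, -0.58, 0.21, 0.21, 4.0], [-0.002, -0.0, 0.0, -0.58, 0.21, 0.21, 4.0]]
```

Call:
servo_tool(
  moves=[
    [[-0.002,0,0,-0.45,0.15,0.2,4],[-0.002,0,0,-0.55,0.2,0.2,4],[-0.002,0,0,-0.5,0.2,0.2,4],[-0.002,0,0,-0.4,0.2,0.2,4],[0,0,0,0,0,0,4],[0,0,0,0,0,0,4]],
  ],
)

```text
time: 11.32
ee_pos: [0.5827, 0.0002, 0.1086]
tcp_rot: [-179.8, -0.1, 92.5]
wrist_force: [-1.1, 0.2, 0.1]
opening: 0.0399
```

```bash
python3 - <<'E'
from h import *
view("wrist","w12",(150,410,150,345),3)
delta([.587,-.0072,.10],92.6)
c=cal("w12");q=proj(c,np.array([.587,-.0072,.076]));print(q,(q-[150,150])*3)
E
```

```text
t 11.37 ee [5.827e-01 3.000e-04 1.086e-01] rot [-1.7977e+02 -1.0000e-01  9.2480e+01] F [ 0.1   0.18 -0.86] op 0.0399
shift cm [-0.77  0.4   0.86] rotvec [-0.004  -0.0017 -0.002 ]
[282.35755014 236.09432402] [397.07265042 258.28297205]
```

View pics/w12.png

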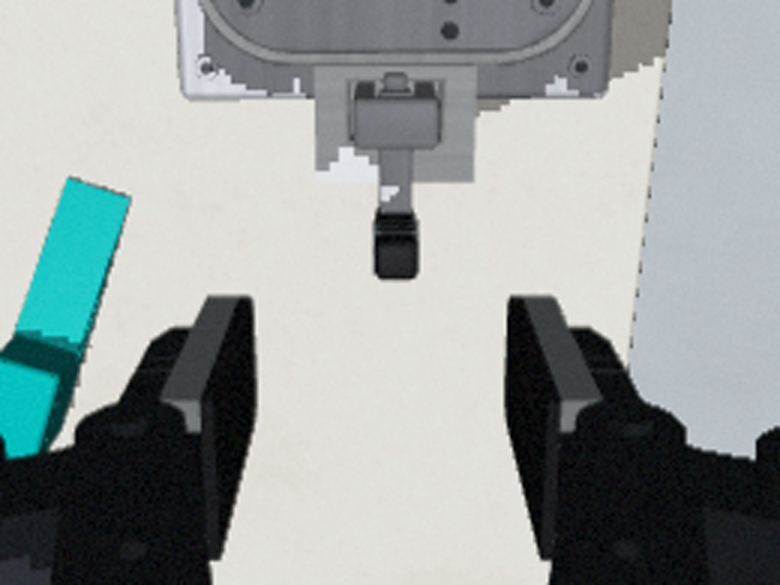

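The right grip's top is at crop (397,255) against a predicted (397,258), so they agree within 1 mm. Aligning and descending.

Call:
servo_tool(
  moves=[
    [[-0.002,0,0,-0.35,0.22,0.5,4],[-0.002,0,0,-0.35,0.2,0.5,4],[0,0,0,0,0,0.4,4],[0,0,0,0,0,0,4]],
  ],
)

```text
time: 11.7
ee_pos: [0.5877, -0.0054, 0.0936]
tcp_rot: [179.9, -0.1, 92.6]
wrist_force: [-0.5, -0.6, -0.8]
opening: 0.0402
```

```bash
python3 - <<'E'
from h import *
delta([.587,-.0066,.027],92.6)
E
```

```text
t 11.7 ee [ 0.5877 -0.0054  0.0936] rot [ 1.7992e+02 -1.0000e-01  9.2630e+01] F [-0.45 -0.64 -0.79] op 0.0402
shift cm [-0.13 -0.09  6.66] rotvec [ 0.0014 -0.0018  0.0006]
```

Call:
servo_tool(
  moves=[
    [[0,0,0,-0.1,-0.07,1.5,4],[0,0,0,0,0,1.5,4],[0,0,0,0,0,1.5,4],[0,0,0,0,0,1.2,4],[0,0,0,0,0,0.5,4],[0,0,0,0,0,0,4]],
  ],
)

```text
time: 12.2
ee_pos: [0.5874, -0.006, 0.029]
tcp_rot: [179.9, -0.1, 92.6]
wrist_force: [-0.5, -0.1, 0.0]
opening: 0.0401
```

```bash
python3 - <<'E'
from h import *
view("wrist","w13",(180,380,190,340),4)
delta([.587,-.0066,.027],92.6)
E
```

```text
t 12.25 ee [ 0.5875 -0.006   0.0296] rot [ 1.7984e+02 -1.1000e-01  9.2640e+01] F [ 0.32  0.11 -0.69] op 0.0399
shift cm [-0.06 -0.05  0.26] rotvec [ 0.0028 -0.0019  0.0007]
```

View pics/w13.png

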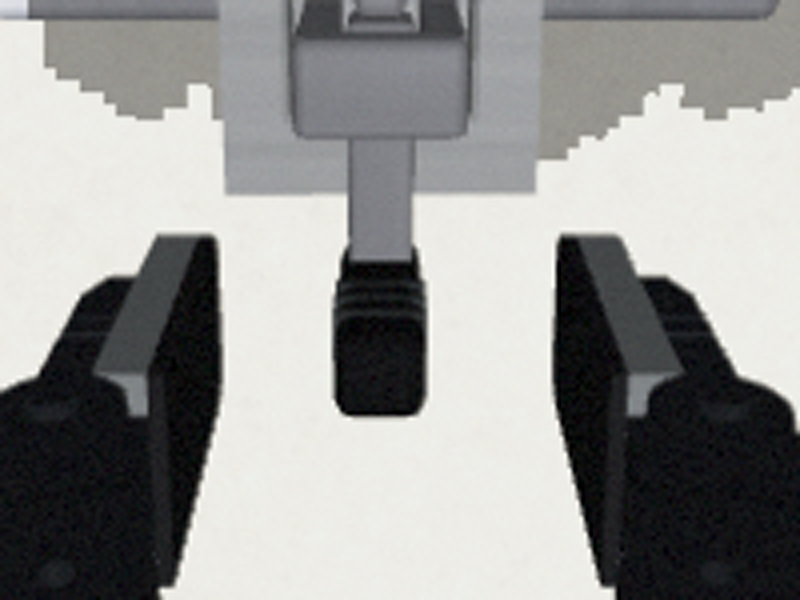

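The grip's centre is at 380 and the gap's at 387, so I'll shift 0.8 mm and close.

Call:
servo_tool(
  moves=[
    [[0,0,0,-0.05,-0.08,0.15,4],[0,0,0,0,0,0.05,4],[0,0,0,0,0,0,0],[0,0,0,0,0,0,0],[0,0,0,0,0,0,0],[0,0,0,0,0,0,0],[0,0,0,0,0,0,0]],
  ],
)

```text
time: 12.83
ee_pos: [0.5882, -0.0066, 0.0309]
tcp_rot: [179.6, -0.1, 92.6]
wrist_force: [-0.1, 0.1, -0.7]
opening: 0.008
```

Call:
servo_tool(
  moves=[
    [[0,0,0,-0.4,0,0,0],[0,0,0,-0.5,0,0,0],[0,0,0,-0.6,0,0,0],[0,0,0,-0.7,0,0,0],[0,0,0,-0.7,0,0,0],[0,0,0,-0.6,0,0,0],[0,0,0,0,0,0,0]],
  ],
)

```text
time: 13.42
ee_pos: [0.5904, -0.0458, 0.0312]
tcp_rot: [179.5, -0.1, 92.6]
wrist_force: [0.7, 0.6, 0.2]
opening: 0.0082
```

```bash
python3 - <<'E'
from h import *
view("wrist","w14",(180,380,190,340),4)
delta([.587,-.0066,.027],92.6)
E
```

```text
t 13.47 ee [ 0.5904 -0.0454  0.0312] rot [ 1.7955e+02 -8.0000e-02  9.2640e+01] F [-0.32  0.57 -0.75] op 0.0084
shift cm [ 3.89 -0.16  0.42] rotvec [ 0.0078 -0.0014  0.0007]
```

View pics/w14.png

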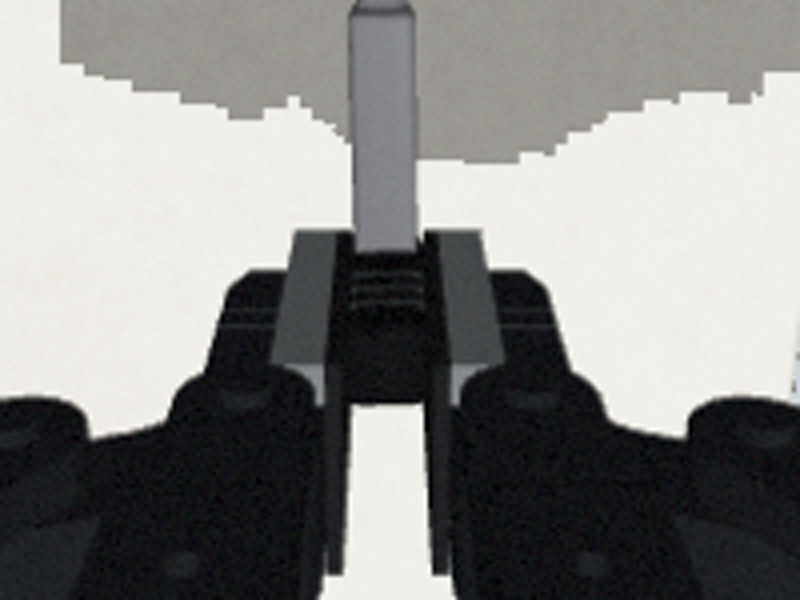

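The right key is held and its blade is free. I'll lift it over the flask and carry it to the two-dot pocket.

Call:
servo_tool(
  moves=[
    [[0,0,0,0,0,-1.5,0],[0,0,0,0,0,-2.2,0],[0,0,0,0,0,-2.2,0],[0,0,0,1.5,-0.5,-1,0],[0,0,0,2.7,-0.9,0,0],[0,0,0,2.7,-0.9,0,0],[0,0,0,2.7,-0.9,0,0],[0,0,0,2.7,-0.9,0,0],[0,0,0,2.7,-0.9,0,0],[0,0,0,2.7,-0.9,0,0],[0,0,0,2.7,-0.9,0,0],[0,0,0,2.7,-0.9,0,0]],
  ],
)

```text
time: 14.47
ee_pos: [0.4968, 0.191, 0.1013]
tcp_rot: [179.7, -0.2, 92.1]
wrist_force: [1.2, -0.4, 0.2]
opening: 0.0084
```

```bash
python3 - <<'E'
from h import *
plan([.487,.256,.06],91,4,0)
E
```

```text
t 14.47 ee [0.4968 0.191  0.1013] rot [179.65  -0.21  92.14] F [ 1.21 -0.41  0.23] op 0.0084 q [ 21.   1.  -5.  83.   0. 109.]
[[0.001, -0.001, 0.005, 1.63, -0.19, 1.04, 0.0], [0.001, -0.001, 0.005, 1.63, -0.2, 1.04, 0.0], [0.001, -0.001, 0.005, 1.63, -0.2, 1.04, 0.0], [0.001, -0.001, 0.005, 1.63, -0.21, 1.03, 0.0]]
```

Call:
servo_tool(
  moves=[
    [[0,0,0.005,1.5,-0.15,0,0],[0,0,0.005,1.5,-0.1,0.5,0],[0,0,0.005,1.4,-0.1,1.5,0],[0,0,0.005,1,-0.1,1.5,0],[0,0,0,0,0,0.5,0],[0,0,0,0,0,0,0]],
  ],
)

```text
time: 14.97
ee_pos: [0.4839, 0.2566, 0.0605]
tcp_rot: [179.6, -0.4, 91.5]
wrist_force: [0.2, -1.2, -0.6]
opening: 0.0084
```

```bash
python3 - <<'E'
from h import *
view("wrist","w15",(130,430,110,335),2.6)
delta([.487,.256,-.008],91)
E
```

```text
t 15.02 ee [0.4841 0.2564 0.0609] rot [179.63  -0.38  91.49] F [ 0.81 -0.4  -0.33] op 0.0082
shift cm [-0.1   0.25  6.89] rotvec [ 0.0064 -0.0067  0.0086]
```

View pics/w15.png

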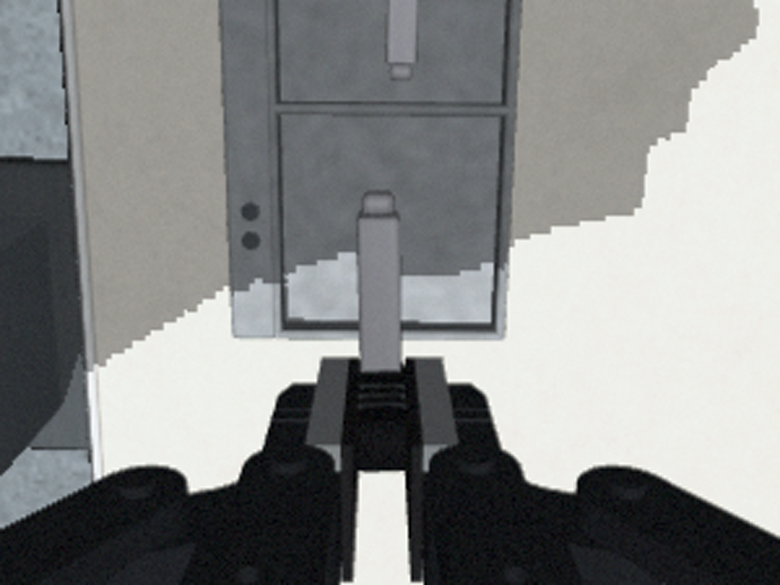

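Call:
servo_tool(
  moves=[
    [[0.003,-0.003,0.004,0.05,0.15,1.5,0],[0.003,-0.003,0.004,0.05,0.1,1.7,0],[0,0,0,0,0,1.7,0],[0,0,0,0,0,1.2,0],[0,0,0,0,0,0.3,0],[0,0,0,0,0,0,0]],
  ],
)

```text
time: 15.52
ee_pos: [0.4891, 0.2555, -0.0045]
tcp_rot: [179.8, -0.1, 90.8]
wrist_force: [0.0, 0.2, -0.7]
opening: 0.0085
```

```bash
python3 - <<'E'
from h import *
view("wrist","w16",(130,430,110,335),2.6)
delta([.487,.257,-.010],91)
c=cal("w15")
P=np.array([plane(c,130+u/2.6,110+v/2.6,.011) for u,v in [(278,108),(508,108),(500,330),(282,330)]]);print(P.round(4),P.mean(0).round(4))
E
```

```text
t 15.57 ee [ 0.4892  0.2555 -0.0041] rot [ 1.7977e+02 -1.0000e-01  9.0780e+01] F [-0.08 -1.78 -0.27] op 0.0083
shift cm [ 0.15 -0.22  0.59] rotvec [ 0.004  -0.0017 -0.0039]
[[0.4559 0.3041 0.011 ]
 [0.5167 0.3057 0.011 ]
 [0.5185 0.2435 0.011 ]
 [0.4567 0.242  0.011 ]] [0.4869 0.2738 0.011 ]
```

View pics/w16.png

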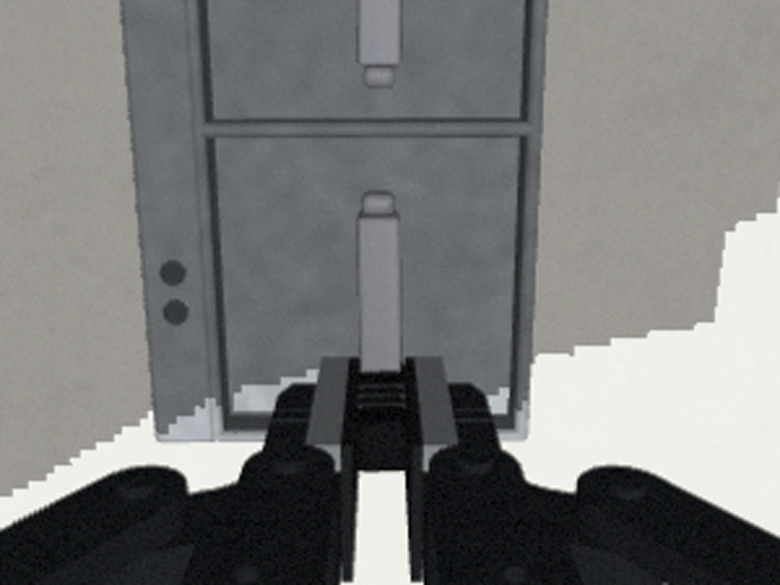

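Call:
servo_tool(
  moves=[
    [[0,0,0,0.2,-0.1,0,0],[0,0,0,0.1,0,0.3,0],[0,0,0,0,0,0.2,0],[0,0,0,0,0,0,0]],
  ],
)

```text
time: 15.9
ee_pos: [0.4897, 0.2592, -0.0066]
tcp_rot: [179.6, -0.2, 90.7]
wrist_force: [-0.2, 0.6, -0.4]
opening: 0.0081
```

```bash
python3 - <<'E'
from h import *
delta([.487,.258,-.011],91)
E
```

```text
t 15.9 ee [ 0.4897  0.2592 -0.0066] rot [179.57  -0.2   90.73] F [-0.19  0.56 -0.37] op 0.0081
shift cm [-0.12 -0.28  0.44] rotvec [ 0.0075 -0.0035 -0.0047]
```

Call:
servo_tool(
  moves=[
    [[0.003,0,0,0,-0.2,0.25,0],[0.003,0,0,0,0,0.25,0],[0,0,0,0,0,0.05,0],[0,0,0,0,0,0,0]],
  ],
)

```text
time: 16.23
ee_pos: [0.4879, 0.2597, -0.0118]
tcp_rot: [179.9, -0.2, 90.8]
wrist_force: [0.4, 0.3, -0.3]
opening: 0.0086
```

Call:
servo_tool(
  moves=[
    [[0,0,0,0,0,0,2.2],[0,0,0,0,0,0,2.2],[0,0,0,0,0,0,2.2],[0,0,0,0,0,-1.0,2.2],[0,0,0,0,0,-2.0,2.2],[0,0,0,0,0,-3.0,4],[0,0,0,0,0,-4.0,5],[0,0,0,0,0,-3.0,5],[0,0,0,0,0,0,5]],
  ],
)

```text
time: 16.98
ee_pos: [0.4856, 0.2579, 0.1249]
tcp_rot: [-179.9, -0.1, 90.8]
wrist_force: [1.5, 1.0, 0.0]
opening: 0.05
```

```bash
python3 - <<'E'
from h import *
view("wrist","w17",(130,430,50,275),2.6)
plan([.42,-.10,.18],2.6,20,6)
E
```

```text
t 17.03 ee [0.4853 0.2578 0.1228] rot [-1.7983e+02 -9.0000e-02  9.0750e+01] F [ 0.57 -0.47  0.14] op 0.0499 q [ 28.   4.   0.  86.   0. 117.]
[[-0.0, 0.0, 0.077, -1.78, -0.35, -0.29, 6.0], [-0.0, 0.0, 0.077, -1.81, -0.21, -0.29, 6.0], [-0.0, 0.0, 0.077, -1.82, -0.07, -0.29, 6.0], [-0.0, 0.0, 0.077, -1.82, 0.07, -0.29, 6.0], [-0.0, 0.0, 0.077, -1.81, 0.21, -0.29, 6.0], [-0.0, 0.0, 0.077, -1.79, 0.34, -0.29, 6.0], [-0.0, 0.0, 0.077, -1.75, 0.48, -0.29, 6.0], [-0.0, 0.0, 0.077, -1.71, 0.61, -0.29, 6.0], [-0.0, 0.0, 0.077, -1.66, 0.74, -0.29, 6.0], [-0.0, 0.0, 0.077, -1.6, 0.87, -0.29, 6.0], [-0.0, 0.0, 0.077, -1.53, 0.99, -0.29, 6.0], [-0.0, 0.0, 0.077, -1.44, 1.1, -0.29, 6.0], [-0.0, 0.0, 0.077, -1.36, 1.21, -0.29, 6.0], [-0.0, 0.0, 0.077, -1.26, 1.31, -0.29, 6.0], [-0.0, 0.0, 0.077, -1.15, 1.4, -0.29, 6.0], [-0.0, 0.0, 0.077, -1.04, 1.49, -0.29, 6.0], [-0.0, 0.0, 0.077, -0.92, 1.57, -0.29, 6.0], [-0.0, 0.0, 0.077, -0.8, 1.63, -0.29, 6.0], [-0.0, 0.0, 0.077, -0.67, 1.69, -0.29, 6.0], [-0.0, 0.0, 0.077, -0.54, 1.74, -0.29, 6.0]]
```

View pics/w17.png

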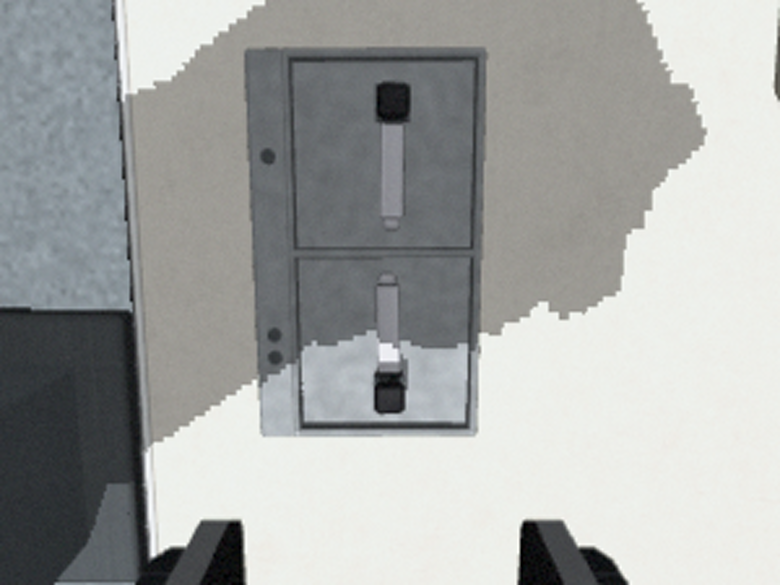

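Both keys lie upright in their own pockets: left at crop (393,150), right at (389,345). Now the wedge.

```bash
python3 - <<'E'
from h import *
plan([.465,-.16,.17],-21.5,21,6)
E
```

```text
t 17.03 ee [0.4853 0.2578 0.1228] rot [-1.7983e+02 -9.0000e-02  9.0750e+01] F [ 0.57 -0.47  0.14] op 0.0499 q [ 28.   4.   0.  86.   0. 117.]
[[-0.0, 0.0, 0.093, -1.99, -0.12, -0.23, 6.0], [-0.0, 0.0, 0.093, -1.99, 0.06, -0.23, 6.0], [-0.0, 0.0, 0.093, -1.98, 0.25, -0.23, 6.0], [-0.0, 0.0, 0.093, -1.94, 0.43, -0.23, 6.0], [-0.0, 0.0, 0.093, -1.9, 0.61, -0.23, 6.0], [-0.0, 0.0, 0.093, -1.83, 0.78, -0.23, 6.0], [-0.0, 0.0, 0.093, -1.75, 0.95, -0.23, 6.0], [-0.0, 0.0, 0.093, -1.65, 1.11, -0.23, 6.0], [-0.0, 0.0, 0.093, -1.54, 1.26, -0.23, 6.0], [-0.0, 0.0, 0.093, -1.42, 1.4, -0.23, 6.0], [-0.0, 0.0, 0.093, -1.28, 1.52, -0.23, 6.0], [-0.0, 0.0, 0.093, -1.13, 1.64, -0.23, 6.0], [-0.0, 0.0, 0.093, -0.98, 1.73, -0.23, 6.0], [-0.0, 0.0, 0.093, -0.81, 1.82, -0.23, 6.0], [-0.0, 0.0, 0.093, -0.64, 1.89, -0.23, 6.0], [-0.0, 0.0, 0.093, -0.46, 1.94, -0.23, 6.0], [-0.0, 0.0, 0.093, -0.28, 1.97, -0.23, 6.0], [-0.0, 0.0, 0.093, -0.09, 1.99, -0.23, 6.0], [-0.0, 0.0, 0.093, 0.09, 1.99, -0.23, 6.0], [-0.0, 0.0, 0.093, 0.28, 1.97, -0.23, 6.0], [-0.0, 0.0, 0.093, 0.46, 1.94, -0.23, 6.0]]
```

Call:
servo_tool(
  moves=[
    [[0,0,0.095,-2,-0.1,-0.3,6],[0,0,0.095,-2,0.05,-0.3,6],[0,0,0.095,-2,0.25,-0.3,6],[0,0,0.095,-1.95,0.45,-0.3,6],[0,0,0.095,-1.9,0.6,-0.3,6],[0,0,0.095,-1.85,0.8,-0.2,6],[0,0,0.095,-1.75,0.95,-0.2,6],[0,0,0.095,-1.65,1.1,-0.2,6],[0,0,0.095,-1.55,1.25,-0.2,6],[0,0,0.095,-1.4,1.4,-0.2,6],[0,0,0.095,-1.3,1.5,-0.2,6],[0,0,0.095,-1.15,1.65,-0.2,6]],
  ],
)

```text
time: 18.03
ee_pos: [0.462, 0.0112, 0.1455]
tcp_rot: [-179.7, 0.6, 22.8]
wrist_force: [0.1, -0.3, 0.2]
opening: 0.06
```

```bash
python3 - <<'E'
from h import *
plan([.465,-.16,.15],-21.5,9,6)
E
```

```text
t 18.03 ee [0.462  0.0112 0.1455] rot [-179.71    0.62   22.83] F [ 0.09 -0.3   0.16] op 0.06 q [  1.  -7.  -8.  90.   0. 159.]
[[-0.0, 0.001, 0.086, -0.71, 1.77, -0.05, 6.0], [-0.0, 0.001, 0.086, -0.55, 1.82, -0.05, 6.0], [-0.0, 0.001, 0.086, -0.4, 1.86, -0.05, 6.0], [-0.0, 0.001, 0.086, -0.23, 1.89, -0.05, 6.0], [-0.0, 0.001, 0.086, -0.07, 1.9, -0.05, 6.0], [-0.0, 0.001, 0.086, 0.09, 1.9, -0.05, 6.0], [-0.0, 0.001, 0.086, 0.26, 1.89, -0.05, 6.0], [-0.0, 0.001, 0.086, 0.42, 1.86, -0.05, 6.0], [-0.0, 0.001, 0.086, 0.57, 1.81, -0.05, 6.0]]
```

The last joint would pass its range at yaw −22°: q6 is already 159° and would have to reach 183°. So I'll use the half-turned grasp at yaw 158° and turn back.

```bash
python3 - <<'E'
from h import *
plan([.45,-.155,.15],158,21,6)
E
```

```text
t 18.03 ee [0.462  0.0112 0.1455] rot [-179.71    0.62   22.83] F [ 0.09 -0.3   0.16] op 0.06 q [  1.  -7.  -8.  90.   0. 159.]
[[-0.001, -0.0, -0.112, -0.36, 0.71, -0.02, 6.0], [-0.001, -0.0, -0.112, -0.44, 0.66, -0.02, 6.0], [-0.001, -0.0, -0.112, -0.51, 0.61, -0.02, 6.0], [-0.001, -0.0, -0.112, -0.57, 0.55, -0.02, 6.0], [-0.001, -0.0, -0.112, -0.63, 0.48, -0.02, 6.0], [-0.001, -0.0, -0.112, -0.68, 0.41, -0.02, 6.0], [-0.001, -0.0, -0.112, -0.72, 0.33, -0.02, 6.0], [-0.001, -0.0, -0.112, -0.75, 0.24, -0.02, 6.0], [-0.001, -0.0, -0.112, -0.78, 0.16, -0.02, 6.0], [-0.001, -0.0, -0.112, -0.79, 0.07, -0.02, 6.0], [-0.001, -0.0, -0.112, -0.79, -0.02, -0.02, 6.0], [-0.001, -0.0, -0.112, -0.79, -0.11, -0.02, 6.0], [-0.001, -0.0, -0.112, -0.77, -0.19, -0.02, 6.0], [-0.001, -0.0, -0.112, -0.74, -0.28, -0.02, 6.0], [-0.001, -0.0, -0.112, -0.71, -0.36, -0.02, 6.0], [-0.001, -0.0, -0.112, -0.66, -0.44, -0.02, 6.0], [-0.001, -0.0, -0.112, -0.61, -0.51, -0.02, 6.0], [-0.001, -0.0, -0.112, -0.55, -0.57, -0.02, 6.0], [-0.001, -0.0, -0.112, -0.48, -0.63, -0.02, 6.0], [-0.001, -0.0, -0.112, -0.41, -0.68, -0.02, 6.0], [-0.001, -0.0, -0.112, -0.33, -0.72, -0.02, 6.0]]
```

Call:
servo_tool(
  moves=[
    [[0,0,-0.11,-0.35,0.7,0,6],[0,0,-0.115,-0.45,0.65,0,6],[0,0,-0.115,-0.5,0.6,0,6],[0,0,-0.115,-0.55,0.55,0,6],[0,0,-0.115,-0.65,0.5,0,6],[0,0,-0.115,-0.7,0.4,0,6],[0,0,-0.115,-0.7,0.3,0,6],[0,0,-0.115,-0.75,0.25,0,6],[0,0,-0.115,-0.8,0.15,0,6],[0,0,-0.115,-0.8,0.05,0,6],[0,0,-0.115,-0.8,0,0,6],[0,0,-0.115,-0.8,-0.1,0,6]],
  ],
)

```text
time: 19.03
ee_pos: [0.4509, -0.0913, 0.1373]
tcp_rot: [-178.7, -0.4, 104.3]
wrist_force: [-0.2, 0.8, 0.1]
opening: 0.0599
```

```bash
python3 - <<'E'
from h import *
plan([.45,-.155,.14],158,9,6)
E
```

```text
t 19.03 ee [ 0.4509 -0.0913  0.1373] rot [-178.68   -0.41  104.28] F [-0.24  0.84  0.12] op 0.0599 q [-11.  -7.  -9.  89.  -0.  64.]
[[-0.002, -0.002, -0.104, -0.68, -0.19, -0.03, 6.0], [-0.002, -0.002, -0.104, -0.66, -0.26, -0.03, 6.0], [-0.002, -0.002, -0.104, -0.63, -0.32, -0.03, 6.0], [-0.002, -0.002, -0.104, -0.59, -0.39, -0.03, 6.0], [-0.002, -0.002, -0.104, -0.55, -0.45, -0.03, 6.0], [-0.002, -0.002, -0.104, -0.5, -0.5, -0.03, 6.0], [-0.002, -0.002, -0.104, -0.45, -0.55, -0.03, 6.0], [-0.002, -0.002, -0.104, -0.39, -0.59, -0.03, 6.0], [-0.002, -0.002, -0.104, -0.32, -0.63, -0.03, 6.0]]
```

Call:
servo_tool(
  moves=[
    [[-0.002,-0.002,-0.105,-0.65,-0.2,0,6],[-0.002,-0.002,-0.105,-0.65,-0.25,0,6],[-0.002,-0.002,-0.105,-0.6,-0.3,0,6],[-0.002,-0.002,-0.105,-0.6,-0.4,0,6],[-0.002,-0.002,-0.105,-0.55,-0.45,0,6],[-0.002,-0.002,-0.105,-0.5,-0.5,0,6],[-0.002,-0.002,-0.105,-0.45,-0.55,0,6],[-0.002,-0.002,-0.1,-0.35,-0.5,0,6],[0,0,-0.03,0,0,0,6],[0,0,0,0,0,0,6]],
  ],
)

```text
time: 19.87
ee_pos: [0.4468, -0.1495, 0.1294]
tcp_rot: [-179.8, -0.7, 156.8]
wrist_force: [-0.3, 0.6, 0.1]
opening: 0.0599
```

```bash
python3 - <<'E'
from h import *
view("wrist","w18")
delta([.45,-.155,.14],158)
E
```

```text
t 19.92 ee [ 0.4467 -0.1494  0.1293] rot [-179.81   -0.71  156.66] F [-0.22  0.01 -0.72] op 0.06
shift cm [-0.51 -0.38 -1.07] rotvec [-0.0032 -0.0125 -0.0234]
```

View pics/w18.png

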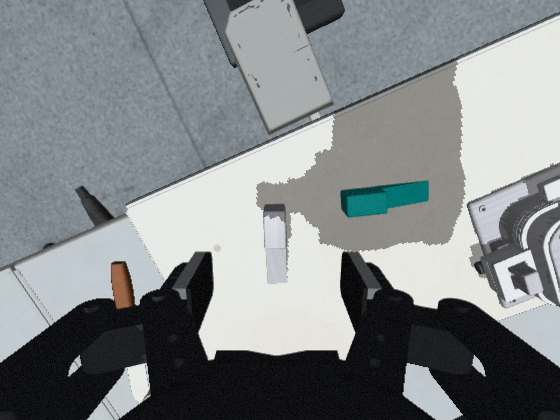

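The steel wedge is at (275,243), with its tail block at (274,226) and its nose pointing down the image (+x) to (277,283). The turquoise one at (385,197) is the decoy. I'll enlarge it and measure.

```bash
python3 - <<'E'
import cv2
t=cv2.imread("pics/w18_raw.png")
cv2.imwrite("pics/w18c.png",cv2.resize(t[190:300,235:320],None,fx=7,fy=5.4,interpolation=cv2.INTER_CUBIC) if 0 else cv2.resize(t[195:295,230:320],None,fx=6,fy=6,interpolation=cv2.INTER_CUBIC))
E
```

```text
(no output)
```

View pics/w18c.png

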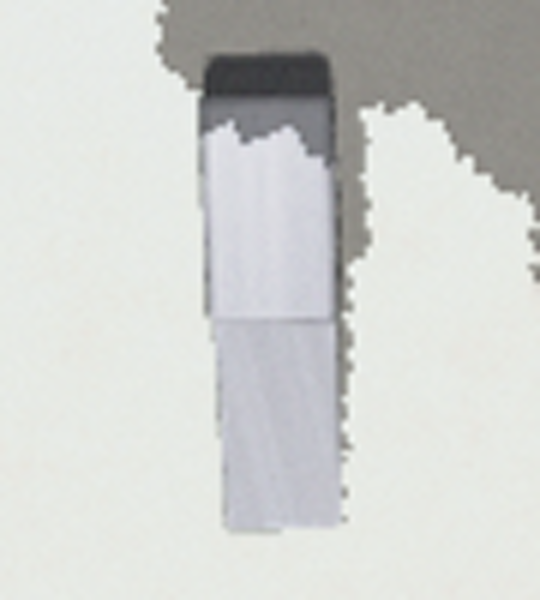

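```bash
python3 - <<'E'
from h import *
c=cal("w18")
g=lambda p,z:plane(c,230+p[0]/6,195+p[1]/6,z)
a,b,d,e=[g(p,.03) for p in [(201,95),(331,95),(335,318),(211,318)]]
t1,t2=g((226,530),.002),g((340,524),.002)
print([x.round(4) for x in (a,b,d,e,t1,t2)])
print("tail c",((a+b+d+e)/4).round(4),"len",np.linalg.norm((a+b-d-e)/2),"w",np.linalg.norm(a-b),np.linalg.norm(d-e))
tip=(t1+t2)/2; tail=(a+b+d+e)/4; v=(tip-tail)[:2]; print("tip",tip.round(4),np.linalg.norm(v),np.degrees(np.arctan2(v[1],v[0])))
w=((d+e)-(a+b))/2;print(np.degrees(np.arctan2(w[1],w[0])))
E
```

```text
[array([ 0.4483, -0.1629,  0.03  ]), array([ 0.4558, -0.1453,  0.03  ]), array([ 0.4882, -0.1583,  0.03  ]), array([ 0.4808, -0.1756,  0.03  ]), array([ 0.5269, -0.1943,  0.002 ]), array([ 0.5336, -0.1758,  0.002 ])]
tail c [ 0.4683 -0.1606  0.03  ] len 0.034955597248380696 w 0.019135140449691928 0.018814425681003128
tip [ 0.5303 -0.185   0.002 ] 0.06662211203007641 -21.53153920417104
-21.584737486821055
```

The sizes check: tail 35 × 19 mm, and tip 66.6 mm from the tail's centre. The grip point is (0.468, −0.161) and the wedge yaw −21.6°. Approaching.

```bash
python3 - <<'E'
from h import *
plan([.468,-.1606,.04],158.4,6,4.5)
E
```

```text
t 19.92 ee [ 0.4467 -0.1494  0.1293] rot [-179.81   -0.71  156.66] F [-0.22  0.01 -0.72] op 0.06 q [-18.  -6.  -9.  88.  -0.   5.]
[[-0.001, -0.002, -0.005, -0.42, -0.03, 1.48, 4.5], [-0.001, -0.002, -0.005, -0.41, -0.03, 1.48, 4.5], [-0.001, -0.002, -0.005, -0.41, -0.03, 1.49, 4.5], [-0.001, -0.002, -0.005, -0.41, -0.03, 1.49, 4.5], [-0.001, -0.002, -0.005, -0.4, -0.04, 1.49, 4.5], [-0.001, -0.002, -0.005, -0.4, -0.04, 1.49, 4.5]]
```

Call:
servo_tool(
  moves=[
    [[0,-0.002,-0.005,-0.4,-0.03,1.4,4.5],[0,-0.002,-0.005,-0.4,-0.03,1.5,4.5],[0,-0.002,-0.005,-0.4,-0.03,1.5,4.5],[0,-0.002,-0.005,-0.4,-0.03,1.5,4.5],[0,-0.002,-0.005,-0.4,-0.03,1.5,4.5],[0,-0.002,-0.005,-0.35,-0.03,1.2,4.5],[0,0,0,0,0,0,4.5],[0,0,0,0,0,0,4.5]],
  ],
)

```text
time: 20.58
ee_pos: [0.4665, -0.1588, 0.0379]
tcp_rot: [-179.8, -0.1, 157.7]
wrist_force: [0.0, -0.8, 0.7]
opening: 0.045
```

```bash
python3 - <<'E'
from h import *
view("wrist","w19",(150,410,150,345),3)
plan([.468,-.1606,-.010],158.4,4,4.5)
E
```

```text
t 20.63 ee [ 0.4664 -0.1588  0.0379] rot [-1.7982e+02 -1.4000e-01  1.5774e+02] F [-0.59  0.7  -0.49] op 0.0447 q [-19.  -3. -16.  77.  -0.   4.]
[[-0.001, -0.001, -0.003, -0.06, -0.02, 1.2, 4.5], [-0.001, -0.001, -0.003, -0.05, -0.02, 1.2, 4.5], [-0.001, -0.001, -0.003, -0.05, -0.02, 1.2, 4.5], [-0.001, -0.001, -0.003, -0.05, -0.03, 1.2, 4.5]]
```

View pics/w19.png

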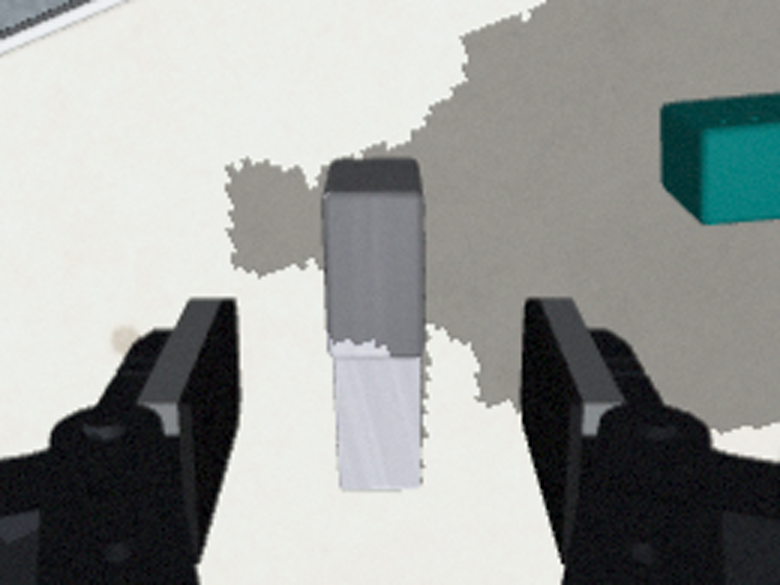

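Call:
servo_tool(
  moves=[
    [[0,0,-0.003,-0.06,-0.04,1.2,4.5],[0,0,-0.003,-0.06,-0.04,1.2,4.5],[0,0,-0.003,-0.05,-0.02,1.2,4.5],[0,0,-0.002,-0.05,-0.02,1,4.5],[0,0,0,0,0,0,4.5],[0,0,0,0,0,0,4.5]],
  ],
)

```text
time: 21.13
ee_pos: [0.4689, -0.1611, -0.0103]
tcp_rot: [-179.8, 0.1, 158.3]
wrist_force: [-0.1, -0.9, 0.5]
opening: 0.0451
```

```bash
python3 - <<'E'
from h import *
view("wrist","w20",(150,410,150,345),3)
view("scene","s20",(240,400,240,360),4.5)
delta([.468,-.1606,-.016],158.4)
E
```

```text
t 21.23 ee [ 0.4691 -0.1611 -0.0098] rot [-1.7983e+02  9.0000e-02  1.5835e+02] F [-0.73  0.61  0.41] op 0.0449
shift cm [0.12 0.01 0.62] rotvec [-0.0029  0.0015 -0.0009]
```

View pics/w20.png

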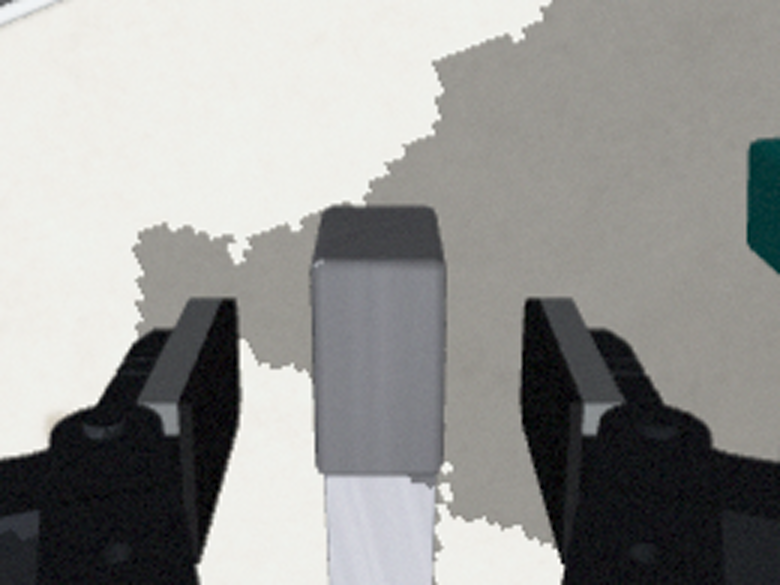

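View pics/s20.png

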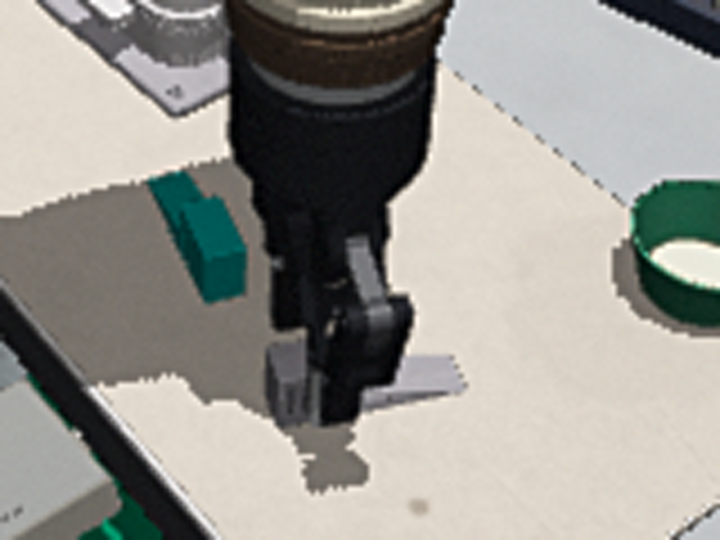

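The steel tail is centred between the pads, with tips about 12–15 mm above the bench. I'll go 7 mm lower and grip.

Call:
servo_tool(
  moves=[
    [[0,0,0,0.1,0,0.4,4.5],[0,0,0,0,0,0.4,4.5],[0,0,0,0,0,0,4.5],[0,0,0,0,0,0,1],[0,0,0,0,0,0,1],[0,0,0,0,0,0,1],[0,0,0,0,0,0,1],[0,0,0,0,0,0,1]],
  ],
  force=90,
)

```text
time: 21.9
ee_pos: [0.4695, -0.1612, -0.0162]
tcp_rot: [-179.8, 0.3, 158.3]
wrist_force: [-0.4, 0.3, 0.1]
opening: 0.0179
```

```bash
python3 - <<'E'
from h import *
view("scene","s21",(240,400,240,360),4.5)
view("wrist","w21",(150,410,150,345),3)
delta([.468,-.1606,-.018],158.4)
E
```

```text
t 22.0 ee [ 0.4694 -0.1612 -0.0163] rot [-179.84    0.28  158.34] F [-0.31  0.1  -0.97] op 0.018
shift cm [0.15 0.   0.17] rotvec [-0.0028  0.0049 -0.0011]
```

View pics/s21.png

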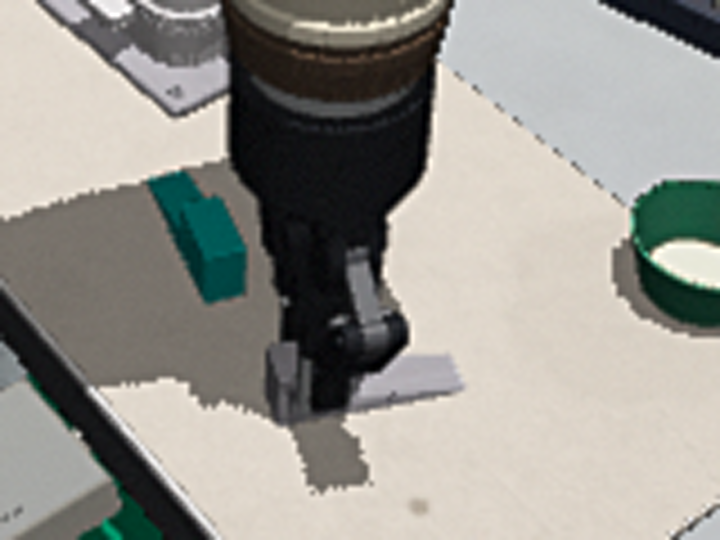

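View pics/w21.png

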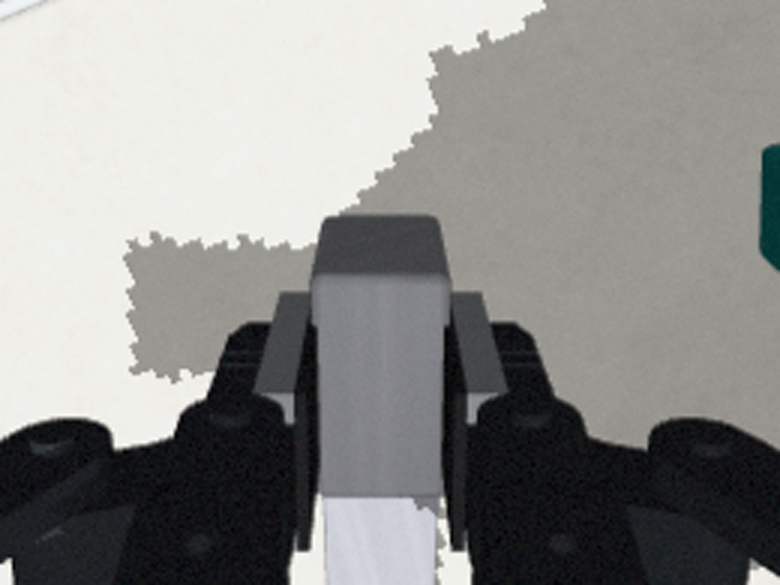

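The grip stopped at 18 mm, so the wedge is held and its underside is 16.3 mm above the TCP. Its tip lies 65.4 mm ahead. I'll lift it and carry it to the front of the ledge.

Call:
servo_tool(
  moves=[
    [[0,0,0,0,0,-1,1],[0,0,0,0,0,-2,1],[0,0,0,0,0,-2.5,1],[0,0,0,0,0,-2.5,1],[0,0,0,0,0,-0.7,1],[0,0,0,0,0,0,1]],
  ],
)

```text
time: 22.5
ee_pos: [0.4676, -0.1602, 0.0752]
tcp_rot: [-179.8, 0.1, 158.3]
wrist_force: [0.5, -0.0, -0.7]
opening: 0.0178
```

```bash
python3 - <<'E'
from h import *
view("wrist","w22",(150,410,150,345),3)
plan([.435,.0765,.07],182.6,12,1)
E
```

```text
t 22.55 ee [ 0.4676 -0.1603  0.0747] rot [-1.7983e+02  9.0000e-02  1.5834e+02] F [-0.1   0.36 -0.33] op 0.0182 q [-19.  -3. -12.  81.  -0.   3.]
[[-0.0, 0.0, -0.035, 0.98, 1.73, 0.03, 1.0], [-0.0, 0.0, -0.035, 0.92, 1.77, 0.03, 1.0], [-0.0, 0.0, -0.035, 0.86, 1.8, 0.03, 1.0], [-0.0, 0.0, -0.035, 0.79, 1.83, 0.03, 1.0], [-0.0, 0.0, -0.035, 0.73, 1.85, 0.03, 1.0], [-0.0, 0.0, -0.035, 0.66, 1.88, 0.03, 1.0], [-0.0, 0.0, -0.035, 0.59, 1.9, 0.04, 1.0], [-0.0, 0.0, -0.035, 0.53, 1.92, 0.04, 1.0], [-0.0, 0.0, -0.035, 0.46, 1.94, 0.04, 1.0], [-0.0, 0.0, -0.035, 0.39, 1.95, 0.04, 1.0], [-0.0, 0.0, -0.035, 0.32, 1.97, 0.04, 1.0], [-0.0, 0.0, -0.035, 0.25, 1.98, 0.04, 1.0]]
```

View pics/w22.png

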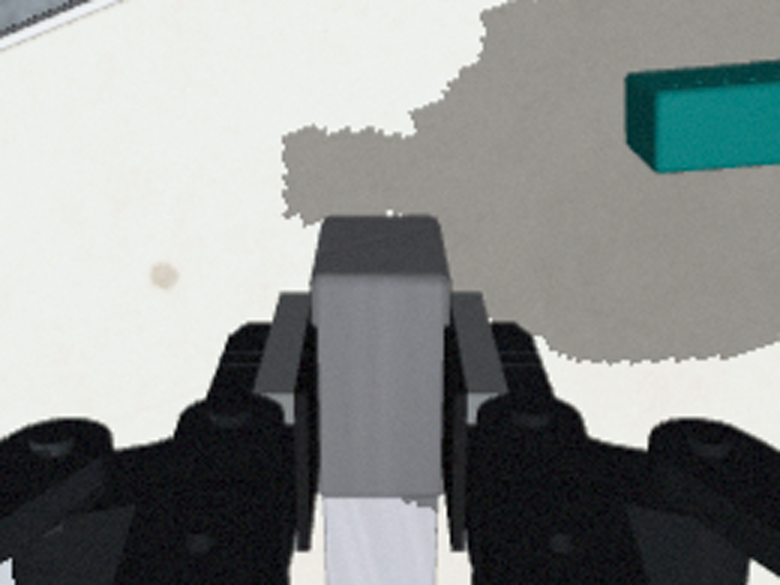

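The wedge is held unchanged: its tail's outline is in the same place as before the lift.

Call:
servo_tool(
  moves=[
    [[0,0,-0.035,0.95,1.7,0,1],[0,0,-0.035,0.9,1.75,0,1],[0,0,-0.035,0.85,1.8,0,1],[0,0,-0.035,0.8,1.8,0,1],[0,0,-0.035,0.7,1.85,0,1],[0,0,-0.035,0.65,1.85,0,1],[0,0,-0.035,0.6,1.9,0,1],[0,0,-0.035,0.5,1.9,0,1],[0,0,-0.035,0.45,1.9,0,1],[0,0,-0.035,0.4,1.8,0,1],[0,0,-0.035,0.2,1,0,1],[0,0,0,0,0,0,1]],
  ],
)

```text
time: 23.55
ee_pos: [0.4296, 0.0518, 0.0568]
tcp_rot: [-179.9, -1.1, -178.7]
wrist_force: [0.7, -0.3, -1.0]
opening: 0.0177
```

```bash
python3 - <<'E'
from h import *
view("wrist","w23")
plan([.439,.0766,.045],182.6,4,1)
E
```

```text
t 23.6 ee [0.4296 0.0511 0.0566] rot [-179.85   -1.11 -178.83] F [-0.58 -0.08 -2.23] op 0.0177 q [  7. -10. -21.  81.  -0.   6.]
[[-0.001, -0.005, -0.006, -0.25, 0.63, 0.28, 1.0], [-0.001, -0.005, -0.006, -0.26, 0.63, 0.29, 1.0], [-0.001, -0.005, -0.006, -0.26, 0.63, 0.29, 1.0], [-0.001, -0.005, -0.006, -0.26, 0.63, 0.29, 1.0]]
```

View pics/w23.png

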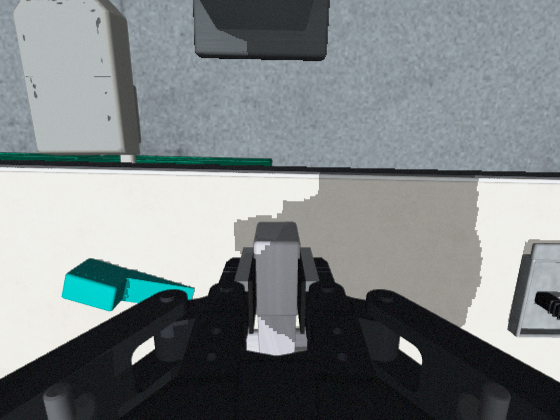

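Call:
servo_tool(
  moves=[
    [[0,-0.005,-0.006,-0.2,0.65,0,1],[0,-0.005,-0.006,-0.2,0.65,0,1],[0,-0.005,-0.006,-0.25,0.65,0.1,1],[0,-0.005,-0.006,-0.25,0.6,0.1,1],[0,0,0,0,0,0,1],[0,0,0,0,0,0,1]],
  ],
)

```text
time: 24.1
ee_pos: [0.4386, 0.0773, 0.052]
tcp_rot: [-179.8, 0.0, -177.6]
wrist_force: [0.2, 0.2, -1.1]
opening: 0.0177
```

```bash
python3 - <<'E'
from h import *
view("scene","s24",(200,360,170,290),5)
delta([.439,.0766,.045],182.6)
E
```

```text
t 24.15 ee [0.4386 0.0773 0.052 ] rot [-1.7982e+02  2.0000e-02 -1.7765e+02] F [-0.08  0.32 -1.45] op 0.0181
shift cm [-0.04 -0.07  0.7 ] rotvec [-0.0031  0.0003 -0.0044]
```

View pics/s24.png

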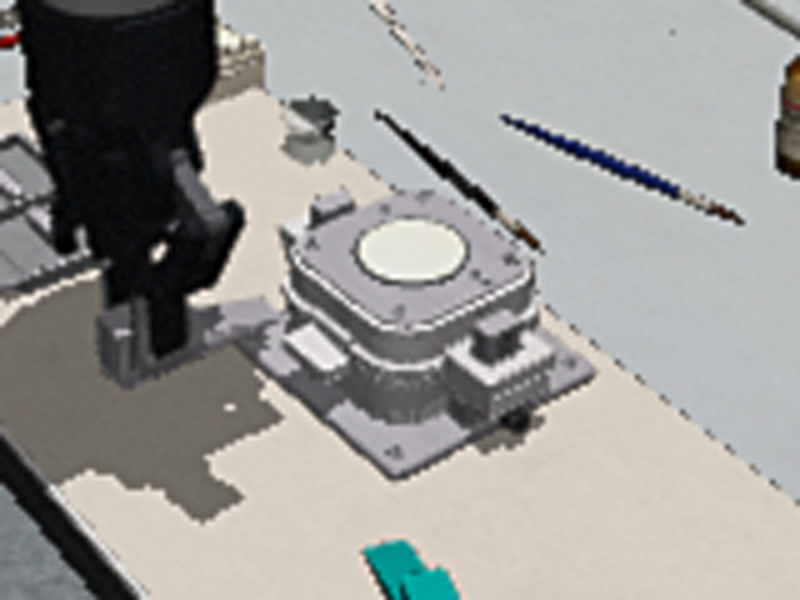

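The scene shows the wedge level, its nose in front of the ledge, which is at crop (318,345). I'll check the tip's pixel against my prediction.

```bash
python3 - <<'E'
from h import *
c=imaging.calibration("scene")
o=state();R0=R.from_euler('xyz',o['tcp_rot'],degrees=True)
for n,l in [("tipL",[-.0654,-.01,-.0163]),("tipR",[-.0654,.01,-.0163]),("tailbackR bottom",[.0196,.01,-.0163]),("tailback L",[.0196,-.01,-.0163])]:
    p=o['ee_pos']+R0.apply(l); q=proj(c,p); print(n,p.round(4),((q-[200,170])*5).round(0))
th=np.radians(2.6);ex=np.array([np.cos(th),np.sin(th)]);ey=np.array([-ex[1],ex[0]])
P0=np.array([.5343,.0809])
for a,b in [(-.015,.017),(-.015,-.017),(0,-.017),(0,.017)]:
    p=np.append(P0+a*ex+b*ey,.036);print("ledge",a,b,((proj(c,p)-[200,170])*5).round(0))
E
```

```text
tipL [0.5043 0.07   0.0683] [283. 318.]
tipR [0.5035 0.09   0.0683] [257. 297.]
tailbackR bottom [0.4186 0.0865 0.0683] [ 94. 370.]
tailback L [0.4194 0.0665 0.0683] [119. 393.]
ledge -0.015 0.017 [279. 334.]
ledge -0.015 -0.017 [322. 370.]
ledge 0 -0.017 [348. 357.]
ledge 0 0.017 [305. 322.]
```

The tip prediction matches its pixel exactly, and the ledge matches within 1 px. I'll go forward to 8 mm before the rim and lower onto the ledge.

Call:
servo_tool(
  moves=[
    [[-0.002,0,-0.003,-0.7,-0.03,0.2,1],[-0.002,0,-0.002,-0.8,-0.03,0.5,1],[0,0,0,-0.7,0,0.7,1],[0,0,0,0,0,0.7,1],[0,0,0,0,0,0.4,1],[0,0,0,0,0,0,1]],
  ],
)

```text
time: 24.65
ee_pos: [0.4636, 0.0767, 0.024]
tcp_rot: [179.9, 0.0, -177.4]
wrist_force: [0.0, 0.0, 0.0]
opening: 0.018
```

```bash
python3 - <<'E'
from h import *
delta([.461,.0776,.0197],182.6)
E
```

```text
t 24.65 ee [0.4636 0.0767 0.024 ] rot [ 1.7994e+02  2.0000e-02 -1.7743e+02] F [0.01 0.05 0.  ] op 0.018
shift cm [0.26 0.1  0.43] rotvec [ 0.0011  0.0003 -0.0005]
```

Call:
servo_tool(
  moves=[
    [[0,0,0,0.1,0.1,0.15,1],[0,0,0,0,0,0.1,1],[0,0,0,0,0,0,1]],
  ],
)

```text
time: 24.9
ee_pos: [0.4616, 0.0775, 0.0204]
tcp_rot: [179.9, -0.1, -177.4]
wrist_force: [0.3, 1.0, -1.2]
opening: 0.018
```

Call:
servo_tool(
  moves=[
    [[0,0,0,0,0,0.1,1],[0,0,0,0,0,0.05,1],[0,0,0,0,0,0,1]],
  ],
)

```text
time: 25.15
ee_pos: [0.4617, 0.0776, 0.0198]
tcp_rot: [179.9, -0.0, -177.4]
wrist_force: [0.1, -0.5, -0.5]
opening: 0.0181
```

```bash
python3 - <<'E'
from h import *
view("scene","s25",(200,360,170,290),5)
delta([.461,.0776,.0197],182.6)
E
```

```text
t 25.2 ee [0.4618 0.0776 0.0198] rot [ 1.7994e+02 -1.0000e-02 -1.7743e+02] F [ 0.41  0.12 -1.07] op 0.0181
shift cm [ 0.08 -0.    0.01] rotvec [ 0.001  -0.0002 -0.0006]
```

View pics/s25.png

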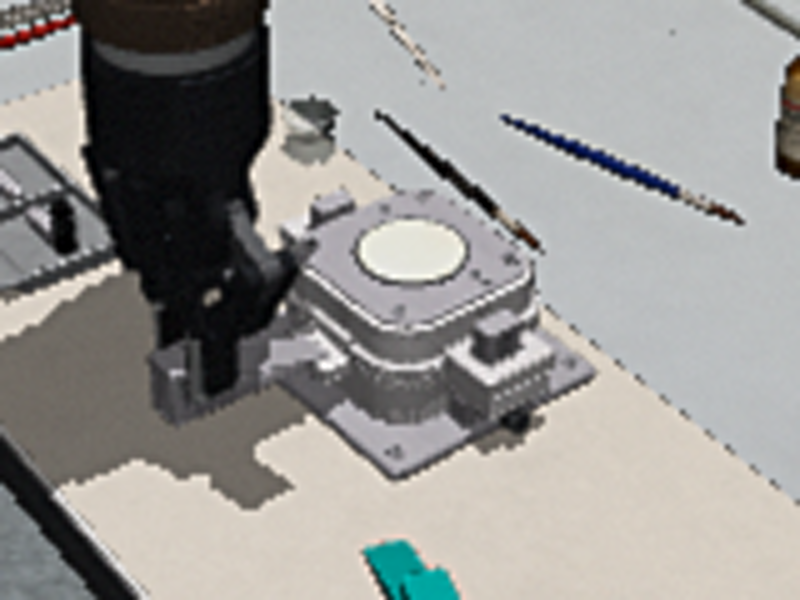

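Call:
servo_tool(
  moves=[
    [[0,0,0,0,0,0.1,1],[0,0,0,0,0,0.05,1],[0,0,0,0,0,0,1]],
  ],
)

```text
time: 25.45
ee_pos: [0.462, 0.0777, 0.0196]
tcp_rot: [179.9, 0.1, -177.4]
wrist_force: [-1.2, -0.6, 1.4]
opening: 0.0174
```

Call:
servo_tool(
  moves=[
    [[0,0,0,0,0,0.1,1],[0,0,0,0,0,0.05,1],[0,0,0,0,0,0,1]],
  ],
)

```text
time: 25.7
ee_pos: [0.4621, 0.0778, 0.0193]
tcp_rot: [179.9, 0.1, -177.4]
wrist_force: [-1.8, 0.2, 4.1]
opening: 0.0179
```

The wedge makes contact at TCP z≈0.0195, as predicted (0.0197), and now bears on the ledge with about 4 N. The tip is about 7 mm before the rim. Sliding in, first up to just before the slope meets the lip.

Call:
servo_tool(
  moves=[
    [[0,0,0,-0.25,0,0.02,1],[0,0,0,-0.3,0,0.02,1],[0,0,0,-0.3,0,0.02,1],[0,0,0,-0.25,0,0.02,1],[0,0,0,0,0,0.02,1],[0,0,0,0,0,0,1]],
  ],
)

```text
time: 26.2
ee_pos: [0.4739, 0.0785, 0.0194]
tcp_rot: [179.9, 0.1, -177.4]
wrist_force: [-4.9, 0.2, 5.5]
opening: 0.018
```

```bash
cat >> h.py <<'E'
def tip():
    o=bot.get_obs();R0=R.from_euler('xyz',o['tcp_rot'],degrees=True)
    p=o['ee_pos']+R0.apply([-.0654,0,-.0163]);th=np.radians(2.6);d=p[:2]-[.5343,.0809]
    print('t',round(o['time'],2),'tip x,y,z rel mm',(1000*np.array([d@[np.cos(th),np.sin(th)],d@[-np.sin(th),np.cos(th)],p[2]-.036])).round(2),'ee',o['ee_pos'].round(4),'rot',o['tcp_rot'].round(2),'F',o['wrist_force'].round(2),'op',round(o['opening'],4))
E
python3 - <<'E'
from h import *
tip()
E
```

```text
t 26.2 tip x,y,z rel mm [ 4.89  0.29 -0.26] ee [0.4739 0.0785 0.0194] rot [ 1.7990e+02  7.0000e-02 -1.7742e+02] F [-4.88  0.15  5.48] op 0.018
```

Call:
servo_tool(
  moves=[
    [[0,0,0,-0.15,0,0.01,1],[0,0,0,-0.15,0,0.01,1],[0,0,0,-0.1,0,0,1],[0,0,0,0,0,0,1]],
  ],
)

```text
time: 26.53
ee_pos: [0.4783, 0.0788, 0.0195]
tcp_rot: [179.9, -0.0, -177.4]
wrist_force: [-4.0, -0.7, 4.0]
opening: 0.0179
```

```bash
python3 - <<'E'
from h import *
tip()
view("scene","s26",(240,330,200,275),8)
E
```

```text
t 26.53 tip x,y,z rel mm [ 9.34  0.43 -0.26] ee [0.4783 0.0788 0.0195] rot [ 1.7988e+02 -2.0000e-02 -1.7741e+02] F [-3.99 -0.66  4.04] op 0.0179
```

View pics/s26.png

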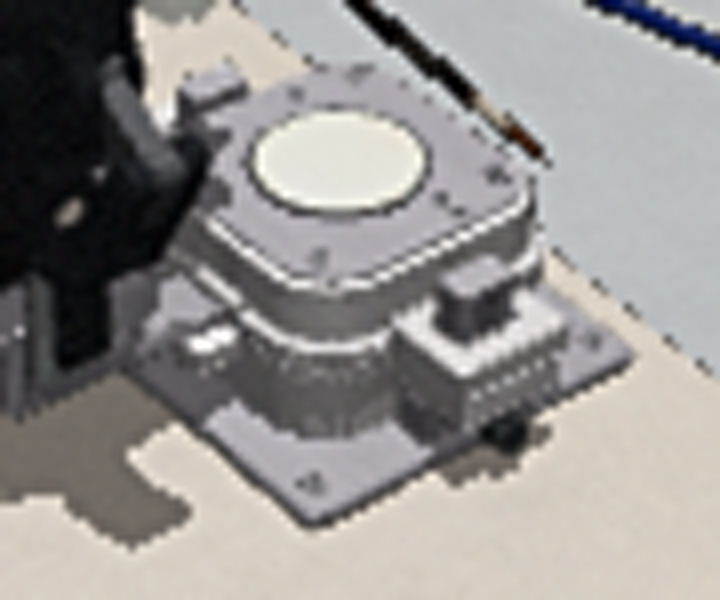

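The tip is in the slot at about 9 mm and the cover is still shut. I'll advance in small steps and track the cover's shift in the scene image against this reference.

Call:
servo_tool(
  moves=[
    [[0,0,0,-0.15,0,0.01,1],[0,0,0,-0.15,0,0.01,1],[0,0,0,-0.15,0,0,1],[0,0,0,-0.1,0,0,1],[0,0,0,0,0,0,1]],
  ],
)

```text
time: 27.0
ee_pos: [0.4796, 0.0789, 0.0199]
tcp_rot: [179.9, -0.6, -177.4]
wrist_force: [-1.0, -0.7, 3.9]
opening: 0.0181
```

```bash
cat >> h.py <<'E'
def lift(name,ref="s26"):
    a=cv2.cvtColor(cv2.imread(f"pics/{ref}_raw.png"),cv2.COLOR_BGR2GRAY).astype(np.float32);b=cv2.cvtColor(cv2.imread(f"pics/{name}_raw.png"),cv2.COLOR_BGR2GRAY).astype(np.float32)
    c=cal(name)
    for n,(x0,x1,y0,y1),P in [("frontright",(272,298,224,242),[.545,.047,.06]),("rearright",(293,308,214,230),[.63,.045,.06]),("plug",(270,296,212,228),[.583,.083,.066]),("cradle fixed",(272,296,252,266),[.53,.02,.004])]:
        A,B=a[y0:y1,x0:x1],b[y0:y1,x0:x1]
        M=np.eye(2,3,dtype=np.float32)
        try: cc,M=cv2.findTransformECC(A,B,M,cv2.MOTION_TRANSLATION,(3,200,1e-5),None,1)
        except cv2.error: print(n,'ecc failed');continue
        P=np.array(P);k=(proj(c,P+[0,0,.001])-proj(c,P-[0,0,.001]))/2
        print(n,'dpx',M[:,2].round(2),'px/mm',k.round(2),'dz mm',round(float(M[1,2]/k[1]),2),'cc',round(cc,3))
E
python3 - <<'E'
from h import *
tip()
view("scene","s27",(240,330,200,275),8)
lift("s27")
E
```

```text
t 27.0 tip x,y,z rel mm [10.79  0.48 -0.53] ee [0.4796 0.0789 0.0199] rot [ 179.86   -0.62 -177.38] F [-0.98 -0.72  3.9 ] op 0.0181
frontright dpx [ 0.12 -0.08] px/mm [-0.   -0.35] dz mm 0.23 cc 0.975
rearright dpx [0.04 0.06] px/mm [ 0.02 -0.35] dz mm -0.18 cc 0.957
plug dpx [ 0.15 -0.07] px/mm [ 0.   -0.35] dz mm 0.21 cc 0.95
cradle fixed dpx [ 0.07 -0.06] px/mm [ 0.   -0.33] dz mm 0.16 cc 0.99
```

Call:
servo_tool(
  moves=[
    [[0,-0.008,0,-0.25,0,0.02,1],[0,-0.005,0,-0.25,0,0.02,1],[0,-0.003,0,-0.2,0,0.02,1],[0,0,0,0,0,0,1]],
  ],
)

```text
time: 27.38
ee_pos: [0.4811, 0.079, 0.0197]
tcp_rot: [179.9, -0.4, -177.4]
wrist_force: [2.6, -0.4, 0.8]
opening: 0.0179
```

```bash
python3 - <<'E'
from h import *
tip()
view("scene","s28",(240,330,200,275),8)
lift("s28")
E
```

```text
t 27.38 tip x,y,z rel mm [12.28  0.52 -0.38] ee [0.4811 0.079  0.0197] rot [ 179.85   -0.37 -177.36] F [ 2.59 -0.36  0.75] op 0.0179
frontright dpx [ 0.43 -0.25] px/mm [-0.   -0.35] dz mm 0.71 cc 0.856
rearright dpx [0.16 0.09] px/mm [ 0.02 -0.35] dz mm -0.27 cc 0.797
plug dpx [ 0.25 -0.33] px/mm [ 0.   -0.35] dz mm 0.95 cc 0.919
cradle fixed dpx [ 0.09 -0.04] px/mm [ 0.   -0.33] dz mm 0.13 cc 0.986
```

```bash
cat >> h.py <<'E'
def lift2(name,ref="s26"):
    a=cv2.cvtColor(cv2.imread(f"pics/{ref}_raw.png"),cv2.COLOR_BGR2GRAY).astype(np.float32);b=cv2.cvtColor(cv2.imread(f"pics/{name}_raw.png"),cv2.COLOR_BGR2GRAY).astype(np.float32)
    c=cal(name);f={}
    def sh(x0,x1,y0,y1):
        M=np.eye(2,3,dtype=np.float32)
        cc,M=cv2.findTransformECC(a[y0:y1,x0:x1],b[y0:y1,x0:x1],M,cv2.MOTION_TRANSLATION,(3,300,1e-5),None,1);return M[:,2],cc
    base,_=sh(272,296,252,266)
    for n,w,P in [("frontright",(272,298,224,242),[.545,.047,.06]),("rearright",(293,308,214,230),[.63,.045,.06]),("plug",(270,296,212,228),[.583,.083,.066])]:
        try:m,cc=sh(*w)
        except cv2.error: print(n,'fail');continue
        P=np.array(P);J=np.stack([(proj(c,P+e)-proj(c,P-e))/2 for e in ([.001,0,0],[0,0,.001])],1)
        s=np.linalg.solve(J,m-base);print(n,'dx,dz mm',s.round(2),'cc',round(cc,3))
E
python3 - <<'E'
from h import *
lift2("s27");lift2("s28")
E
```

```text
frontright dx,dz mm [0.14 0.01] cc 0.975
rearright dx,dz mm [-0.06 -0.31] cc 0.957
plug dx,dz mm [ 0.23 -0.04] cc 0.95
frontright dx,dz mm [0.93 0.17] cc 0.856
rearright dx,dz mm [ 0.23 -0.49] cc 0.797
plug dx,dz mm [0.48 0.63] cc 0.915
```

Call:
servo_tool(
  moves=[
    [[0,-0.006,0,-0.25,0,0.03,1],[0,-0.004,0,-0.25,0,0.03,1],[0,-0.002,0,-0.25,0,0.03,1],[0,0,0,0,0,0,1]],
  ],
)

```text
time: 27.77
ee_pos: [0.4812, 0.079, 0.0199]
tcp_rot: [179.8, -0.5, -177.3]
wrist_force: [4.7, 0.0, 1.0]
opening: 0.0183
```

```bash
python3 - <<'E'
from h import *
tip()
view("scene","s29",(240,330,200,275),8)
lift2("s29")
E
```

```text
t 27.77 tip x,y,z rel mm [12.42  0.54 -0.44] ee [0.4812 0.079  0.0199] rot [ 179.84   -0.54 -177.33] F [4.68 0.01 0.96] op 0.0183
frontright dx,dz mm [0.73 0.4 ] cc 0.855
rearright dx,dz mm [ 0.22 -0.52] cc 0.796
plug dx,dz mm [1.25 0.35] cc 0.851
```

```bash
python3 - <<'E'
from h import *
o=state();print(o['torque'],o['joint_efforts'].round(1),o['q'].round(1))
view("wrist","w29",(150,410,150,345),3)
t=cv2.imread("pics/s29_raw.png");cv2.imwrite("pics/s29b.png",cv2.resize(t[130:280,190:340],None,fx=4,fy=4,interpolation=cv2.INTER_CUBIC))
E
```

```text
[-0.1252302   0.81991518  0.02253624] [ -0.2 -40.8  46.   -2.2  -0.1  -0. ] [  9.2  -2.5 -17.7  75.3   0.2   6.5]
```

View pics/w29.png

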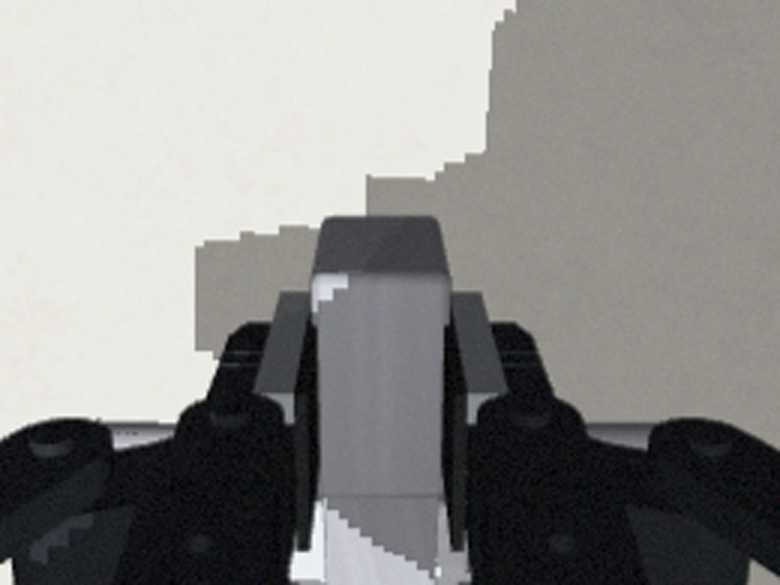

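View pics/s29b.png

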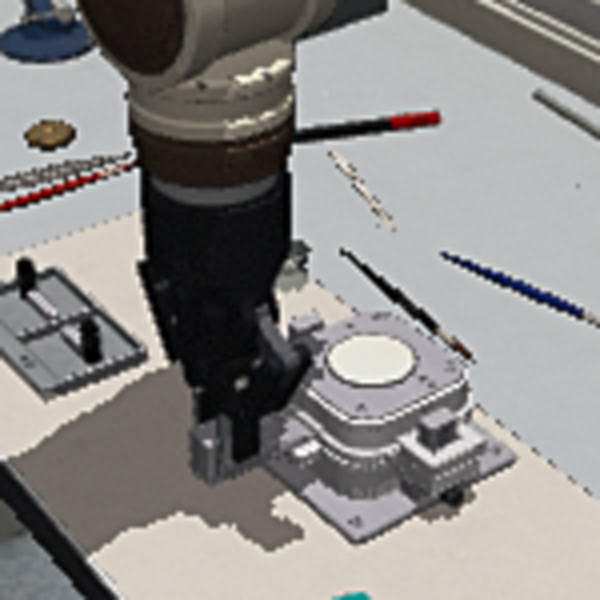

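The wedge is unmoved in the grip and the cover has used up its play, so my small steps simply didn't push hard enough. I'll push with larger steps and less downward pressure.

Call:
servo_tool(
  moves=[
    [[0,-0.004,0,-0.35,0,0,1],[0,-0.004,0,-0.35,0,0,1]],
  ],
)

```text
time: 28.03
ee_pos: [0.4824, 0.079, 0.0195]
tcp_rot: [179.8, -0.8, -177.3]
wrist_force: [-27.8, -2.0, 22.1]
opening: 0.0172
```

```bash
python3 - <<'E'
from h import *
tip()
view("scene","s30",(240,330,200,275),8)
lift2("s30"); tip()
E
```

```text
t 28.03 tip x,y,z rel mm [13.7   0.52 -1.05] ee [0.4824 0.079  0.0195] rot [ 179.83   -0.76 -177.31] F [-27.82  -2.04  22.07] op 0.0172
frontright dx,dz mm [ 1.04 -0.41] cc 0.722
rearright dx,dz mm [ 0.34 -0.55] cc 0.79
plug dx,dz mm [1.28 0.47] cc 0.84
t 28.08 tip x,y,z rel mm [13.69  0.53 -1.03] ee [0.4824 0.079  0.0196] rot [ 179.83   -0.77 -177.31] F [-22.97  -0.5   18.96] op 0.0177
```

The push shows −28 N in x but also +22 N in z. The tool tilts nose-down under load and presses itself onto the base. I'll unload it upwards, trim the tilt and push again.

Call:
servo_tool(
  moves=[
    [[0,-0.012,0,0,0,-0.06,1],[0,-0.01,0,-0.15,0,-0.04,1]],
  ],
)

```text
time: 28.25
ee_pos: [0.483, 0.079, 0.0197]
tcp_rot: [179.8, 0.3, -177.3]
wrist_force: [-7.3, -0.5, -1.2]
opening: 0.0177
```

```bash
python3 - <<'E'
from h import *
tip()
E
```

```text
t 28.25 tip x,y,z rel mm [13.95  0.53  0.38] ee [0.483  0.079  0.0197] rot [ 179.83    0.33 -177.3 ] F [-7.27 -0.51 -1.25] op 0.0177
```

Call:
servo_tool(
  moves=[
    [[0,-0.002,0,-0.25,0,-0.02,1],[0,-0.006,0,-0.25,0,-0.02,1]],
  ],
)

```text
time: 28.42
ee_pos: [0.4835, 0.079, 0.0191]
tcp_rot: [179.8, 0.3, -177.3]
wrist_force: [-20.0, -1.4, 17.2]
opening: 0.0178
```

```bash
python3 - <<'E'
from h import *
tip()
view("scene","s31",(240,330,200,275),8)
lift2("s31","s26"); tip()
E
```

```text
t 28.42 tip x,y,z rel mm [14.5   0.5  -0.24] ee [0.4835 0.079  0.0191] rot [ 179.83    0.3  -177.29] F [-19.99  -1.4   17.24] op 0.0178
frontright dx,dz mm [ 1.   -0.11] cc 0.826
rearright dx,dz mm [ 0.29 -0.49] cc 0.799
plug dx,dz mm [0.82 0.46] cc 0.913
t 28.47 tip x,y,z rel mm [14.51  0.52 -0.15] ee [0.4835 0.079  0.0192] rot [ 179.83    0.32 -177.28] F [-17.88  -0.34  14.51] op 0.0177
```

View pics/s31.png

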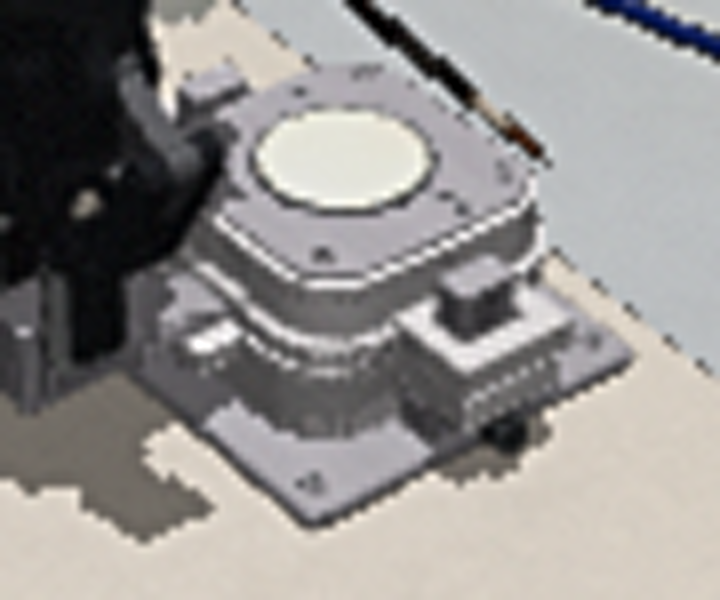

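The gap line under the cover is just opening, at crop (330,345). With a lip bearing 3 mm inside plus 1.3 mm of play, tip 14.5 mm gives about 0.5 mm of lift. Continuing, with the self-pressing unloaded.

Call:
servo_tool(
  moves=[
    [[0,-0.003,0,-0.25,0,-0.08,1],[0,-0.005,0,-0.3,0,-0.06,1],[0,-0.005,0,-0.3,0,-0.06,1]],
  ],
)

```text
time: 28.72
ee_pos: [0.4842, 0.079, 0.0194]
tcp_rot: [179.8, 0.2, -177.2]
wrist_force: [-21.1, -1.2, 14.0]
opening: 0.0178
```

```bash
python3 - <<'E'
from h import *
tip()
E
```

```text
t 28.72 tip x,y,z rel mm [15.18  0.49 -0.16] ee [0.4842 0.079  0.0194] rot [ 1.7983e+02  1.6000e-01 -1.7725e+02] F [-21.07  -1.15  14.  ] op 0.0178
```

Call:
servo_tool(
  moves=[
    [[0,-0.003,0,-0.35,0,-0.13,1],[0,-0.005,0,-0.4,0,-0.13,1],[0,-0.005,0,-0.4,0,-0.13,1]],
  ],
)

```text
time: 28.97
ee_pos: [0.4855, 0.079, 0.0197]
tcp_rot: [179.8, -0.3, -177.2]
wrist_force: [-22.4, -1.1, 9.3]
opening: 0.0181
```

```bash
python3 - <<'E'
from h import *
tip()
view("wrist","w32",(150,410,150,345),3)
tip()
E
```

```text
t 28.97 tip x,y,z rel mm [16.65  0.46 -0.35] ee [0.4855 0.079  0.0197] rot [ 179.83   -0.3  -177.2 ] F [-22.44  -1.06   9.34] op 0.0181
t 29.02 tip x,y,z rel mm [16.76  0.45 -0.3 ] ee [0.4856 0.079  0.0197] rot [ 179.83   -0.3  -177.2 ] F [-19.58  -0.4    7.87] op 0.0178
```

View pics/w32.png

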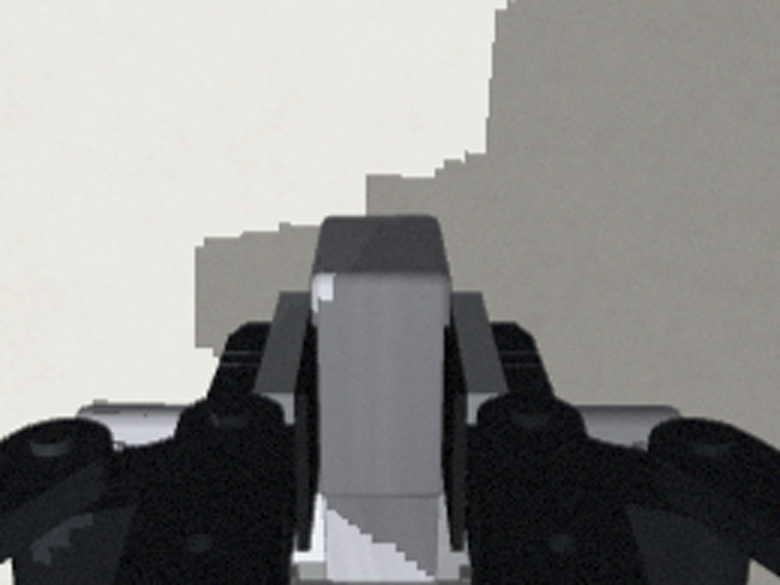

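The grip hasn't slipped and the wedge is advancing. Continuing.

Call:
servo_tool(
  moves=[
    [[0,-0.008,0,-0.4,0,-0.13,1],[0,-0.008,0,-0.4,0,-0.13,1],[0,-0.008,0,-0.4,0,-0.13,1],[0,-0.008,0,-0.4,0,-0.13,1]],
  ],
)

```text
time: 29.35
ee_pos: [0.4856, 0.0789, 0.0197]
tcp_rot: [179.8, -0.4, -177.1]
wrist_force: [-21.8, -0.7, 9.4]
opening: 0.0179
```

```bash
python3 - <<'E'
from h import *
tip()
view("scene","s33",(240,330,200,275),8)
lift2("s33","s26")
E
```

```text
t 29.35 tip x,y,z rel mm [16.79  0.45 -0.43] ee [0.4856 0.0789 0.0197] rot [ 179.83   -0.36 -177.13] F [-21.8   -0.69   9.43] op 0.0179
frontright dx,dz mm [1.17 0.19] cc 0.845
rearright dx,dz mm [ 0.17 -0.4 ] cc 0.791
plug dx,dz mm [1.44 0.18] cc 0.863
```

View pics/s33.png

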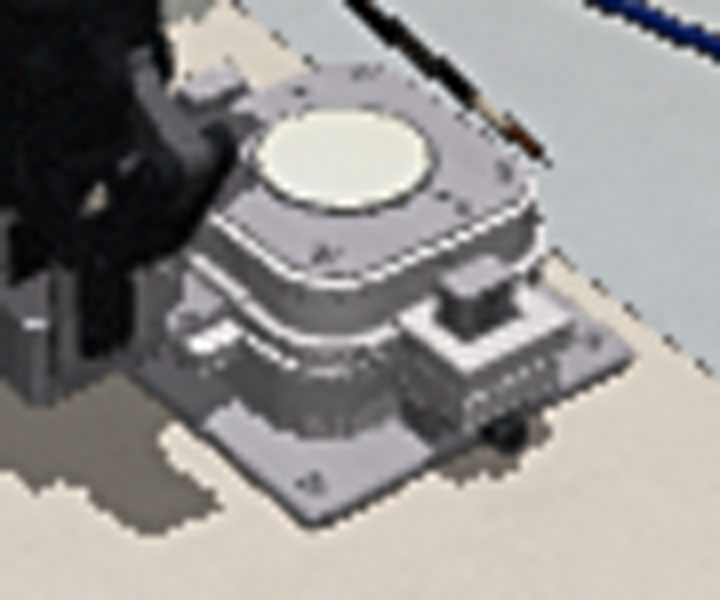

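Call:
servo_tool(
  moves=[
    [[0,-0.01,-0.004,-0.6,0,-0.2,1]],
  ],
)

```text
time: 29.48
ee_pos: [0.487, 0.0788, 0.02]
tcp_rot: [179.8, -0.3, -176.9]
wrist_force: [-24.5, -1.9, 5.6]
opening: 0.0177
```

Call:
servo_tool(
  moves=[
    [[0,-0.01,-0.004,-0.6,0,-0.2,1]],
  ],
)

```text
time: 29.57
ee_pos: [0.4877, 0.0787, 0.02]
tcp_rot: [179.9, -0.4, -176.6]
wrist_force: [-26.9, -1.7, 7.5]
opening: 0.018
```

```bash
python3 - <<'E'
from h import *
tip()
E
```

```text
t 29.57 tip x,y,z rel mm [18.86  0.71 -0.17] ee [0.4877 0.0787 0.02  ] rot [ 179.86   -0.39 -176.64] F [-26.93  -1.67   7.49] op 0.018
```

Call:
servo_tool(
  moves=[
    [[0,-0.01,0.005,-0.6,0,-0.2,1],[0,-0.01,0.005,-0.6,0,-0.2,1]],
  ],
)

```text
time: 29.73
ee_pos: [0.4881, 0.0789, 0.0199]
tcp_rot: [179.8, -0.6, -177.1]
wrist_force: [-30.3, 0.3, 12.4]
opening: 0.0179
```

```bash
python3 - <<'E'
from h import *
tip()
view("scene","s34",(240,330,200,275),8)
lift2("s34","s26");tip()
E
```

```text
t 29.73 tip x,y,z rel mm [19.35  0.34 -0.55] ee [0.4881 0.0789 0.0199] rot [ 179.83   -0.62 -177.13] F [-30.28   0.32  12.39] op 0.0179
frontright dx,dz mm [1.38 1.12] cc 0.9
rearright dx,dz mm [ 0.16 -0.4 ] cc 0.777
plug dx,dz mm [2.04 0.98] cc 0.86
t 29.78 tip x,y,z rel mm [19.42  0.33 -0.5 ] ee [0.4882 0.0789 0.0199] rot [ 179.83   -0.62 -177.15] F [-28.81  -0.74  11.44] op 0.0172
```

View pics/s34.png

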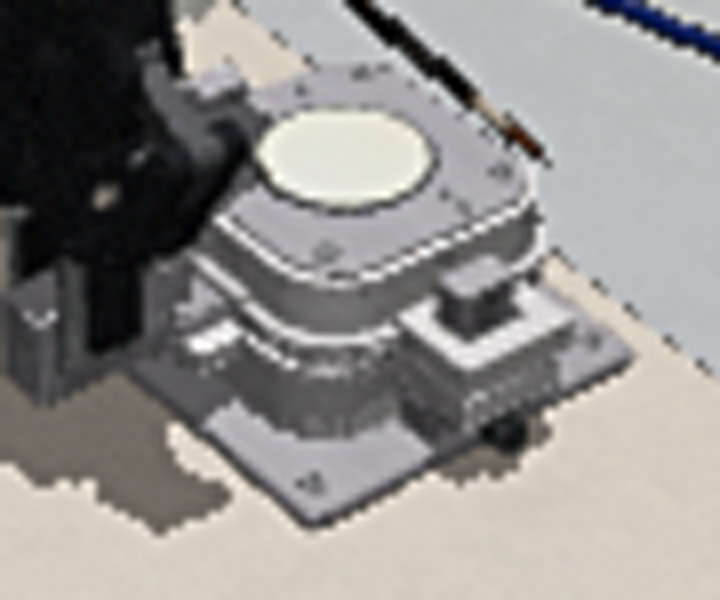

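Image lift is about 1.1 mm and geometry gives about 1.7 mm. Continuing with the same push.

Call:
servo_tool(
  moves=[
    [[0,-0.018,0.002,-0.6,0,-0.22,1],[0,-0.014,0.002,-0.6,0,-0.22,1],[0,-0.012,0.002,-0.6,0,-0.22,1]],
  ],
)

```text
time: 30.03
ee_pos: [0.4891, 0.0791, 0.0197]
tcp_rot: [179.8, -0.1, -177.4]
wrist_force: [-27.1, -0.3, 9.0]
opening: 0.0178
```

```bash
python3 - <<'E'
from h import *
tip()
E
```

```text
t 30.03 tip x,y,z rel mm [20.2   0.16 -0.16] ee [0.4891 0.0791 0.0197] rot [ 1.7982e+02 -1.3000e-01 -1.7741e+02] F [-27.06  -0.32   9.02] op 0.0178
```

Call:
servo_tool(
  moves=[
    [[0,-0.012,0,-0.75,0,-0.3,1],[0,-0.012,0,-0.75,0,-0.3,1],[0,-0.012,0,-0.75,0,-0.3,1]],
  ],
)

```text
time: 30.28
ee_pos: [0.4907, 0.0789, 0.0201]
tcp_rot: [179.8, -0.6, -177.3]
wrist_force: [-32.4, -1.5, 7.9]
opening: 0.0179
```

```bash
python3 - <<'E'
from h import *
tip()
E
```

```text
t 30.28 tip x,y,z rel mm [21.87  0.03 -0.25] ee [0.4907 0.0789 0.0201] rot [ 179.84   -0.56 -177.32] F [-32.42  -1.52   7.86] op 0.0179
```

Call:
servo_tool(
  moves=[
    [[0,-0.018,0,-0.75,0,-0.3,1],[0,-0.014,0,-0.75,0,-0.3,1],[0,-0.012,0,-0.75,0,-0.3,1]],
  ],
)

```text
time: 30.53
ee_pos: [0.4921, 0.0787, 0.0201]
tcp_rot: [179.9, -0.6, -177.2]
wrist_force: [-32.2, -0.4, 8.4]
opening: 0.0178
```

```bash
python3 - <<'E'
from h import *
tip()
view("scene","s35",(240,330,200,275),8)
lift2("s35","s26");tip()
E
```

```text
t 30.53 tip x,y,z rel mm [23.34 -0.09 -0.27] ee [0.4921 0.0787 0.0201] rot [ 179.87   -0.58 -177.23] F [-32.16  -0.37   8.35] op 0.0178
frontright dx,dz mm [1.65 1.99] cc 0.907
rearright dx,dz mm [-0.18 -0.13] cc 0.741
plug dx,dz mm [ 3.   -1.32] cc 0.654
t 30.58 tip x,y,z rel mm [23.61 -0.05 -0.19] ee [0.4924 0.0788 0.0202] rot [ 179.87   -0.57 -177.22] F [-28.5   -0.77   6.03] op 0.0177
```

View pics/s35.png

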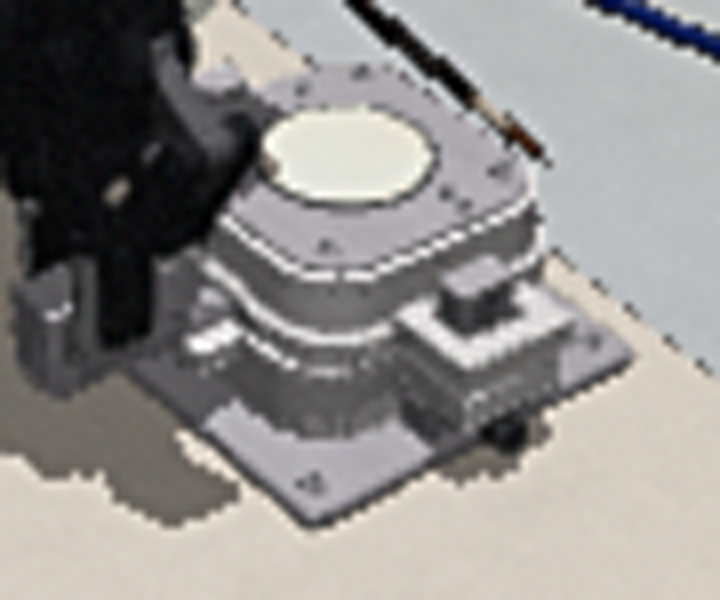

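Image lift is 2.0 mm at the front screw, which is about 2.4 mm at the edge; geometry gives 2.75 mm. Going on to a tip position of about 27.5 mm.

Call:
servo_tool(
  moves=[
    [[0,-0.018,0.001,-0.7,0,-0.28,1],[0,-0.014,0.001,-0.7,0,-0.28,1],[0,-0.012,0.001,-0.7,0,-0.28,1]],
  ],
)

```text
time: 30.83
ee_pos: [0.4933, 0.0787, 0.0199]
tcp_rot: [179.9, -0.5, -177.3]
wrist_force: [-32.1, -0.9, 8.1]
opening: 0.0181
```

```bash
python3 - <<'E'
from h import *
tip()
E
```

```text
t 30.83 tip x,y,z rel mm [24.44 -0.24 -0.3 ] ee [0.4933 0.0787 0.0199] rot [ 179.88   -0.46 -177.3 ] F [-32.1   -0.87   8.06] op 0.0181
```

Call:
servo_tool(
  moves=[
    [[0,-0.016,0,-0.75,0,-0.3,1],[0,-0.014,0,-0.75,0,-0.3,1],[0,-0.012,0,-0.75,0,-0.3,1]],
  ],
)

```text
time: 31.08
ee_pos: [0.4945, 0.0786, 0.0201]
tcp_rot: [179.9, -0.6, -177.2]
wrist_force: [-33.5, -1.2, 7.7]
opening: 0.0179
```

```bash
python3 - <<'E'
from h import *
tip()
view("scene","s36",(240,330,200,275),8)
lift2("s36","s26");tip()
E
```

```text
t 31.08 tip x,y,z rel mm [25.71 -0.33 -0.3 ] ee [0.4945 0.0786 0.0201] rot [ 179.9   -0.6 -177.2] F [-33.47  -1.24   7.65] op 0.0179
frontright dx,dz mm [1.67 2.44] cc 0.857
rearright dx,dz mm [-0.35  0.16] cc 0.693
plug dx,dz mm [ 4.04 -1.12] cc 0.548
t 31.13 tip x,y,z rel mm [25.92 -0.33 -0.29] ee [0.4947 0.0786 0.0201] rot [ 179.91   -0.6  -177.2 ] F [-30.16  -1.33   7.03] op 0.0177
```

View pics/s36.png

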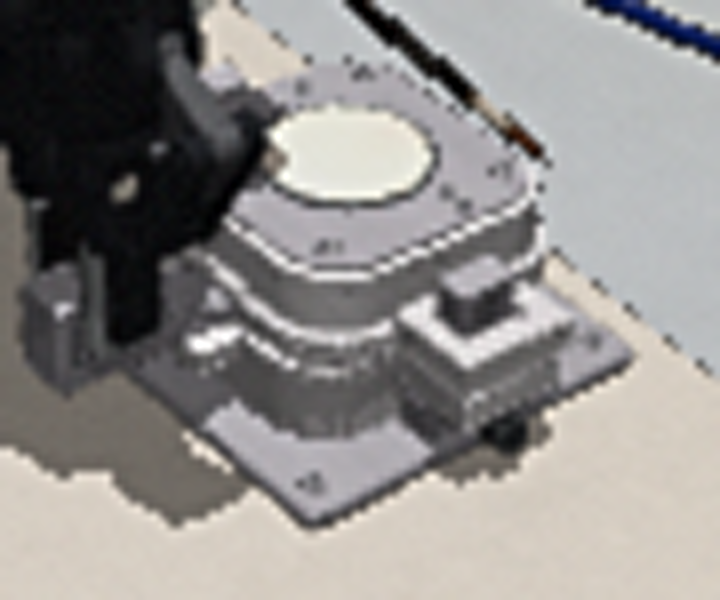

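Call:
servo_tool(
  moves=[
    [[0,-0.016,0,-0.75,0,-0.3,1],[0,-0.014,0,-0.75,0,-0.3,1],[0,-0.014,0,-0.75,0,-0.3,1],[0,-0.012,0,-0.75,0,-0.3,1]],
  ],
)

```text
time: 31.47
ee_pos: [0.496, 0.0784, 0.0202]
tcp_rot: [179.9, -0.8, -177.1]
wrist_force: [-33.8, -1.5, 9.0]
opening: 0.0183
```

```bash
python3 - <<'E'
from h import *
tip()
E
```

```text
t 31.47 tip x,y,z rel mm [27.26 -0.44 -0.45] ee [0.496  0.0784 0.0202] rot [ 179.94   -0.83 -177.07] F [-33.77  -1.51   9.  ] op 0.0183
```

Call:
servo_tool(
  moves=[
    [[0,-0.016,0.003,-0.75,0,-0.28,1],[0,-0.012,0.002,-0.6,0,-0.2,1],[0,0,0,-0.2,0,-0.02,1],[0,0,0,-0.15,0,0,1],[0,0,0,-0.15,0,0,1]],
  ],
)

```text
time: 31.88
ee_pos: [0.4961, 0.0785, 0.0199]
tcp_rot: [179.9, -1.4, -177.3]
wrist_force: [-15.6, -0.6, 12.8]
opening: 0.0182
```

```bash
python3 - <<'E'
from h import *
tip()
view("scene","s37",(240,330,200,275),8)
lift2("s37","s26");tip()
view("wrist","w37",(150,410,150,345),3);view("top","t37",(130,330,160,290),4);tip()
E
```

```text
t 31.88 tip x,y,z rel mm [27.53 -0.56 -1.32] ee [0.4961 0.0785 0.0199] rot [ 179.94   -1.36 -177.26] F [-15.56  -0.63  12.75] op 0.0182
frontright dx,dz mm [1.65 2.92] cc 0.76
rearright dx,dz mm [-0.57  0.32] cc 0.669
plug dx,dz mm [ 4.91 -0.85] cc 0.514
t 31.93 tip x,y,z rel mm [27.53 -0.56 -1.31] ee [0.4961 0.0785 0.02  ] rot [ 179.94   -1.37 -177.26] F [-16.45  -1.23  12.68] op 0.0179
t 32.03 tip x,y,z rel mm [27.52 -0.57 -1.31] ee [0.4961 0.0785 0.0199] rot [ 179.94   -1.36 -177.26] F [-15.26  -0.71  13.46] op 0.0178
```

View pics/s37.png

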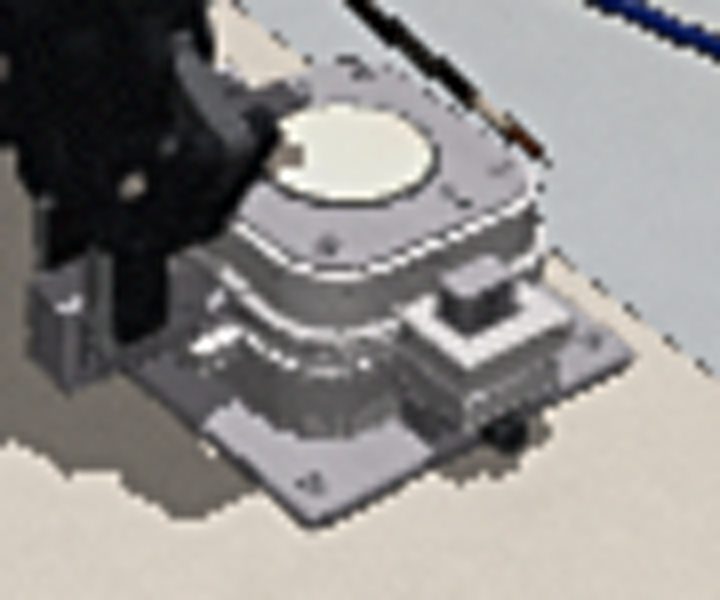

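View pics/w37.png

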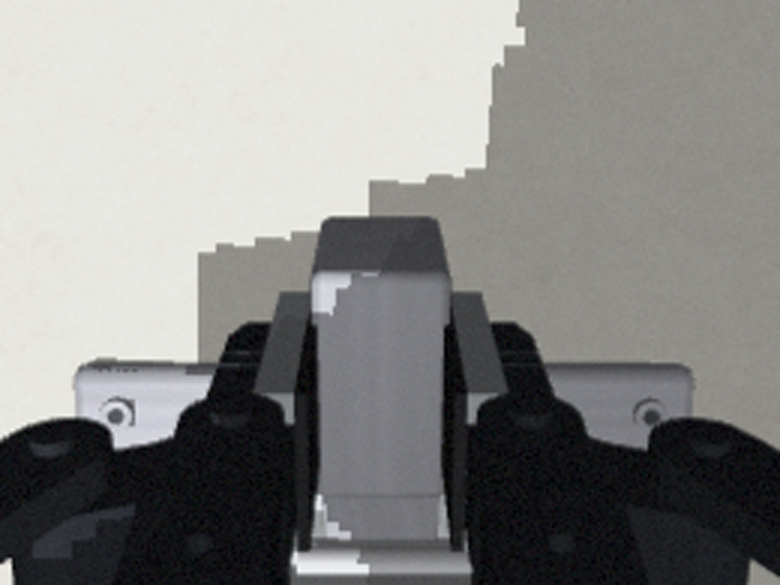

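View pics/t37.png

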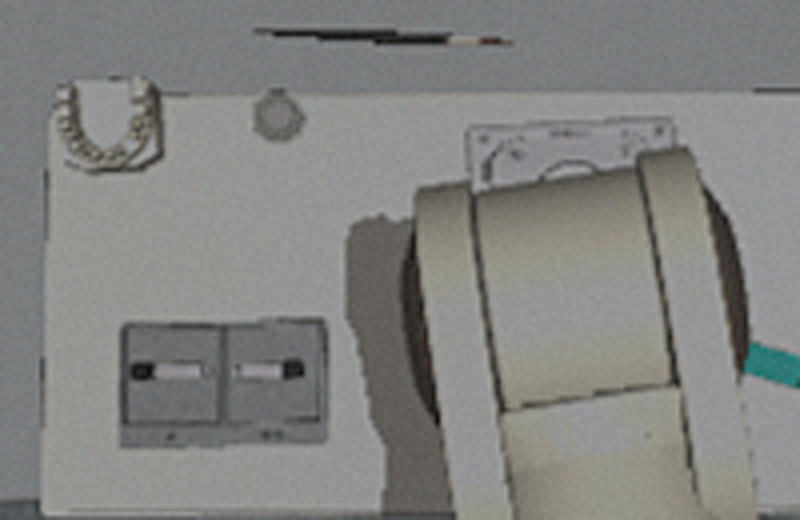

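Last checks: the image lift at the front screw is 2.9 mm, about 3.6 mm at the front edge. Geometry gives about 3.7 mm. The readings were steady over three looks, and the top view shows both keys in their pockets, with the arch model and dish in place. Handing in.

```bash
python3 - <<'E'
from h import *
tip();print(bot.job_done());tip()
E
```

```text
t 32.03 tip x,y,z rel mm [27.52 -0.57 -1.31] ee [0.4961 0.0785 0.0199] rot [ 179.94   -1.36 -177.26] F [-15.26  -0.71  13.46] op 0.0178
the job is handed in; nothing more can be done
None
the job is handed in; nothing more can be done
```

I pulled both keys straight out and laid them in their own pockets. I then slid the steel wedge in until the cover's front edge rose about 3.6 mm, and handed in at 32.0 s with the wedge still gripped. No verdict was reported.

**Last checks**
- **Keys:** the last top view shows each key in its own pocket. The wrist view after release showed both upright and well inside the walls.
- **Wedge:** its tip is about 27.5 mm into the slot and 0.6 mm off the middle. It is gripped at an opening of 17.8 mm, and the push (about −15 N in x, +13 N in z) was steady over three readings.
- **Lift:** the scene image gives about 3.6 mm at the front edge, the wedge geometry about 3.7 mm. The image figure rests on one point, the cover's front screw. The tracking windows at the cover's rear and on the plug became unreliable once the arm covered part of them.
- **Other things:** the arch model and dish were still in place in the last top view. I did not check the bowl again, but nothing went near it.

**What disagreed or went wrong**
- **First grasp:** the real fingertips stand about 25 mm short of the stated tool point, so the first grasp on the left key closed on air above it. I went lower and it held.
- **Stiff sliding:** the wedge slid in hard, with pushes up to 34 N.
- **Tilt:** the tool ended tilted about 1.4° nose-down, which puts the computed tip 1.3 mm below the slot floor. So either the wedge turned slightly in the grip, or that estimate is off.
- **Not directly measured:** I could not see or measure the force between the wedge and each half, nor the clearance between the gripper and the cover. By the stated sizes the gripper's body should pass about 20 mm above the cover.

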